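# Unload the slide warmer with a spatula and sort the spot plates by size

## Task

Press the slide warmer's off button fully in, then unload the warmer; its spot plates are hot, so never touch them with the fingers: take the spatula from its rest, slide it under each plate, lift it off and set it down flat on the stand for its size, the large plates on the wider stand and the small plates on the narrower one, each wholly on the deck, with its runners down, inside the kerbs. When every plate is on its stand, lay the spatula back in its rest the way it lay, and leave the other things on the bench where they are.

Things in the scene. Friction and masses are not known exactly. Their poses are not given: they have to be found in the camera images.
- large_a: large white ceramic spot plate, 84 wide (y) x 70 long (x) x 18 high: a 6 thick slab standing on two runners, 7 wide and 12 high, along its two side edges and parallel to its x axis, so that underneath there is a tunnel 12 high and 70 wide, open at both x ends. Origin at the centre of its underside (between the runners' feet), z up. May be absent (None)
- large_b: large white ceramic spot plate, 84 wide (y) x 70 long (x) x 18 high: a 6 thick slab standing on two runners, 7 wide and 12 high, along its two side edges and parallel to its x axis, so that underneath there is a tunnel 12 high and 70 wide, open at both x ends. Origin at the centre of its underside (between the runners' feet), z up. May be absent (None)
- small_a: small white ceramic spot plate, 60 wide (y) x 70 long (x) x 18 high: a 6 thick slab standing on two runners, 7 wide and 12 high, along its two side edges and parallel to its x axis, so that underneath there is a tunnel 12 high and 46 wide, open at both x ends. Origin at the centre of its underside (between the runners' feet), z up. May be absent (None)
- small_b: small white ceramic spot plate, 60 wide (y) x 70 long (x) x 18 high: a 6 thick slab standing on two runners, 7 wide and 12 high, along its two side edges and parallel to its x axis, so that underneath there is a tunnel 12 high and 46 wide, open at both x ends. Origin at the centre of its underside (between the runners' feet), z up. May be absent (None)
- warmer: slide warmer, a fixed white box with an aluminium deck 170 deep (x) by 440 wide (y), its top 40 above the bench, kerbs 7 high and 5 thick at the back (+x) and both sides, front (-x, towards the robot) open. Origin on the bench under its centre. The plates start side by side on it, their tunnels running roughly front to back
- off_button (a joint): travel of the warmer's push button, m: 0 out, 0.006 fully in; it takes about 4 N, straight down, and springs back
- off_button_top (a point): centre of the top of the black push button, 28 diameter, on a small fixed white housing standing on the bench before the warmer's front edge; pressed straight down
- wide_stand: the wider of two fixed steel stands: a flat deck 160 deep (x) by 240 wide (y), its top 40 above the bench, with kerbs 7 high and 5 thick along the back (+x) and both sides; the front (-x, towards the robot) is open. Origin on the bench under the deck's centre, z up; its x axis points away from the robot to the back. Holds two large plates side by side
- narrow_stand: the narrower of two fixed steel stands: a flat deck 160 deep (x) by 180 wide (y), its top 40 above the bench, with kerbs 7 high and 5 thick along the back (+x) and both sides; the front (-x, towards the robot) is open. Origin on the bench under the deck's centre, z up; its x axis points away from the robot to the back. Holds two small plates side by side
- spatula_rest: fixed white plastic rest: base plate 250 (x) x 70 (y) x 6 high, with a post at x = -85 whose notch has its floor 51 above the bench, 24 wide there, its cheeks flaring to about 50 wide at 72 above the bench. Origin on the bench under the base's centre. The spatula lies on it with its x axis along the rest's x: the blade flat on the base plate, blade centre at x = +65, the rear of the handle in the notch; spatula_grip is then at (-20, 0, 61) in the rest's frame
- spatula_grip (a point): grip point of the loose spatula (110 g): the middle of the handle's height, x axis forward to the blade tip, z up when the blade lies flat. Handle: straight grey bar 16 wide (y) x 20 high (z), running from 40 ahead of this point to 80 behind it. An upright 4 thick, 24 wide neck, 45 ahead of this point, leads down to the blade. Blade: flat steel 2.5 thick, 30 wide, from 47 to 123 ahead of this point, its underside 55 below this point; blade centre 85 ahead
- reagent_bottle: bystander: brown glass bottle, 60 diameter, 130 high, standing; origin under its centre
- petri_dish: bystander: closed glass dish lying flat, 66 diameter, 17 high, loose; origin under its centre
- eyepiece: bystander: black microscope eyepiece standing on end, 44 diameter, 40 high; origin under its centre
Not all that is in view belongs to the job. What is meant by the part that bears spatula_grip is not green, and is the larger of those in its own colour.

How it is judged (in metres and radians):
On the way, in this order (a step that is already met when the one before it is completed fails the run):
1. the off button is pressed in (value of joint off_button above 0.004 m), for 0.1 s.
2. the spatula is taken up out of its rest (z of spatula_grip in the frame of spatula_rest above 0.09 m), for 0.2 s.
3. every plate stands on the stand of its size, with the spatula still out of its rest (x of large_a in the frame of wide_stand between -0.048 and 0.045 m and y of large_a in the frame of wide_stand between -0.075 and 0.075 m and z of large_a in the frame of wide_stand between 0.036 and 0.044 m and angle between each of large_a, large_b, small_a, small_b's own z axis and vertical below 0.06 rad and x of large_b in the frame of wide_stand between -0.048 and 0.045 m and y of large_b in the frame of wide_stand between -0.075 and 0.075 m and z of large_b in the frame of wide_stand between 0.036 and 0.044 m and x of small_a in the frame of narrow_stand between -0.048 and 0.045 m and y of small_a in the frame of narrow_stand between -0.057 and 0.057 m and z of small_a in the frame of narrow_stand between 0.036 and 0.044 m and x of small_b in the frame of narrow_stand between -0.048 and 0.045 m and y of small_b in the frame of narrow_stand between -0.057 and 0.057 m and z of small_b in the frame of narrow_stand between 0.036 and 0.044 m and not (x of spatula_grip in the frame of spatula_rest between -0.045 and 0.005 m and y of spatula_grip in the frame of spatula_rest between -0.012 and 0.012 m and z of spatula_grip in the frame of spatula_rest between 0.052 and 0.07 m and angle between the x axis of spatula_grip and the x axis of spatula_rest, either way round below 0.15 rad and angle between spatula_grip's own z axis and vertical below 0.12 rad)), for 0.2 s.
At the end, for the whole second after the job is handed in: Every plate stands flat (0.06 rad, 4 mm), runners down, on its own stand inside the kerbs, hanging over the open front by at most 3 mm; the spatula lies in its rest, grip point within 25 mm along, 12 mm across, 9 mm in height of where it lay, aligned within 0.12 rad (x of large_a in the frame of wide_stand between -0.048 and 0.045 m and y of large_a in the frame of wide_stand between -0.075 and 0.075 m and z of large_a in the frame of wide_stand between 0.036 and 0.044 m and angle between each of large_a, large_b, small_a, small_b's own z axis and vertical below 0.06 rad and x of large_b in the frame of wide_stand between -0.048 and 0.045 m and y of large_b in the frame of wide_stand between -0.075 and 0.075 m and z of large_b in the frame of wide_stand between 0.036 and 0.044 m and x of small_a in the frame of narrow_stand between -0.048 and 0.045 m and y of small_a in the frame of narrow_stand between -0.057 and 0.057 m and z of small_a in the frame of narrow_stand between 0.036 and 0.044 m and x of small_b in the frame of narrow_stand between -0.048 and 0.045 m and y of small_b in the frame of narrow_stand between -0.057 and 0.057 m and z of small_b in the frame of narrow_stand between 0.036 and 0.044 m and x of spatula_grip in the frame of spatula_rest between -0.045 and 0.005 m and y of spatula_grip in the frame of spatula_rest between -0.012 and 0.012 m and z of spatula_grip in the frame of spatula_rest between 0.052 and 0.07 m and angle between the x axis of spatula_grip and the x axis of spatula_rest, either way round below 0.15 rad and angle between spatula_grip's own z axis and vertical below 0.12 rad); the robot touches nothing.
It fails at once if the fingers press on a plate (contact force between the fingers and large_a above 1.5 N or contact force between the fingers and large_b above 1.5 N or contact force between the fingers and small_a above 1.5 N or contact force between the fingers and small_b above 1.5 N).
It fails at once if a bystander is knocked aside by more than 30 mm (distance of any of reagent_bottle, petri_dish, eyepiece from where it was at the start of the episode above 0.03 m).
Of large_a, large_b, small_a, small_b only 3 to 4 are there at a start; the rules pass over those that are not, and their reading is None.
At some moment in a run one of large_a, large_b, small_a, small_b may be knocked a few centimetres aside while the robot is not near it.
It also fails if it takes over 210 s, if anything falls off the work surface, if the arm or the gripper's body presses on something with over 40 N, if the wrist force passes 120 N, or if a joint passes its speed limit or range.

## Robot

A 7-joint arm with a two-finger parallel gripper is mounted at the origin on the work surface. World frame = base frame: x ahead of the robot, y to its left, z up, the work surface at z = 0. Lengths are in m, angles in degrees, forces in N, time in s.
With the tool pointing down it reaches from about 0.425 to 0.975 m from the base axis. Payload 16.7 kg.
Tool frame: the origin (TCP) lies at the very end of the fingers, on their centre line; the grasp point (between the pads) lies 19 mm behind it; z points along the fingers, y is the direction in which the jaws open and shut (so a half turn about z gives the same grasp; the last joint's range is limited). The gripper opens to 85 mm and grips with 20 to 120 N. Pads are 22 mm wide; open, the fingers measure 114 mm over their backs; the gripper's body (76 mm by 85 mm) begins 54 mm behind the grasp point. The pads swing forward as they close: fully open they stand 13 mm farther back than shut.
Start: joints at [65.861, 24.414, 4.234, 92.017, -1.954, 63.644, -3.845], TCP at [0.181, -0.65, 0.231] pointing down, gripper open.
Joint ranges: [-163.25, 163.25], [-28.42, 122.38], [-70.27, 78.77], [12.13, 141.07], [-58.53, 238.53], [9.26, 117.41], [-156.51, 156.51]. Speed limits (degrees/s): [108.29, 108.29, 136.94, 136.94, 172.46, 172.46, 172.46].

## Interface

Orientations are given as [roll, pitch, yaw] about the fixed x, y, z axes, in that order (R = Rz(yaw) Ry(pitch) Rx(roll)).
In Python, from cell import observe, read_camera, hand_in gives the robot as it stands. The module is installed in compiled form; this text tells all that it offers.
- The arm moves only by the tool play_rows, never from a script. Its argument "series" is one flat list of numbers, 7 for each row, row after row: the finger opening in m, from 0 to 0.0854, then the shift along the tool's x, y, z in m, then the turn, a rotation vector about the tool's x, y, z in degrees. In form: [fingers, dx, dy, dz, rx, ry, rz, fingers, dx, dy, dz, rx, ry, rz, ...]. A call has 1 to 10 rows; each row is the pose to reach, as a shift and turn from the pose measured when the call began, along the tool's axes at that moment; what a row does not reach only later rows make up. A row lasts 1/12 s, in which the tool goes at most 41.7 mm and 7.16 degrees, less where a joint would pass 70% of its speed; a pose out of reach is approached as far as the arm can. A call with a gripper value outside its range is refused whole. The fingers move at their own pace and stop on an object; the grip force is fixed at half the most. Time passes only in rows, so rows that repeat a pose let the fingers close. It gives the time, the measured TCP pose, the force and the opening at its end, in the units of the state.
- observe(): the state, without advancing time (a new reading comes with each control period).
- read_camera(name): name is "scene" or "top" or "wrist"; returns a dict with "pixels" (384x512x3 uint8, red, green, blue), "mtx" (3x3 intrinsics, pixels), "eye" and "orientation" of the camera in the world; the wrist camera has in their place "T_tool_cam" (4x4, takes a point from camera to tool coordinates, whose origin is the TCP and whose axes are the flange's). Camera axes: x right, y up, looking along -z (the intrinsics and any distortion apply to the point x, -y, -z); pixel columns grow to the right and rows downward; lengths in m; the calibration is good to about 2 mm. A picture is of the moment at which its call begins: read the wrist's pose just before it. There is no depth.
- hand_in(): hands the job in, once; it reports no verdict.
The state is a dict: "t": time; "q": joint angles; "joint_velocities": joint speeds; "joint_torque": joint torques, N m; "position": TCP position; "tool_rot": TCP orientation; "wrist_force": force on the tool from outside, world axes, zero at the start; "ft_torque": the same for the moment, N m; "opening": opening from 0.0 (shut) to 1.0 (fully open).
Only numpy, scipy, OpenCV 4.12 (cv2) and the standard library are available. Lean on these libraries where they do the work, as an engineer would, in place of code of your own. Each camera call takes 0.05 s, during which the arm holds its last target. There are 200 camera calls.

## Working session

There is one attempt and no reset: what is moved stays moved. The work goes in short steps, Python scripts to look and compute and a tool call to move; the robot and the scene stay as the last step left them, time stands still between calls to the robot, and variables do not carry over. Pictures are saved under pics/ and viewed, about 12 in all and at most 16, crops included, and the job is handed in when it is done.

Besides the shell and the picture viewer there is one more tool, called after ">>>" as name(argument=value, ...) on one line, values as JSON. play_rows: Moves the arm, as the interface text tells. Its arguments: {"type":"object","properties":{"series":{"type":"array","items":{"type":"number"}}},"required":["series"]}

```bash
mkdir -p pics; python3 - <<'E'
from cell import *
import cv2
print(observe())
for n in ("scene","top"):
    c=read_camera(n); cv2.imwrite(f"pics/{n}0.png",c["pixels"][:,:,::-1])
    print(n,c["mtx"],c["eye"],c["orientation"],[k for k in c])
c=read_camera("wrist");print(c["T_tool_cam"],c["mtx"],[k for k in c])
E
```

```text
{'t': 0.0, 'q': array([65.86278693, 24.44871833,  4.22941308, 92.05343764, -1.95695347,
       63.64399938, -3.84629199]), 'joint_velocities': array([ 0.02566155, -0.02949313, -0.00333823,  0.05151415,  0.03699197,
       -0.00546141,  0.06866731]), 'joint_torque': array([ 2.97641971e-03, -9.49823642e+01,  3.76229838e+00, -4.63503313e+01,
        1.95233524e-02,  9.94577073e-03, -5.28211501e-05]), 'position': array([ 0.18109087, -0.64981465,  0.23061122]), 'tool_rot': array([-1.79925889e+02,  1.77923544e-03,  1.55682364e+01]), 'wrist_force': array([-0.83075735,  0.33450487,  0.04682386]), 'ft_torque': array([-0.00130409,  0.02321486, -0.02038135]), 'opening': 0.9978879863633805}
scene [[395.53214462   0.         257.95665723]
 [  0.         395.53214462 190.37959885]
 [  0.           0.           1.        ]] [ 1.11256526 -0.22349719  0.81327775] [41.15643738  0.26076077 66.70446929] ['pixels', 'mtx', 'eye', 'orientation']
top [[412.3064642    0.         251.75228101]
 [  0.         412.3064642  187.33424314]
 [  0.           0.           1.        ]] [0.42147448 0.05546808 1.14631735] [ 5.11647989e+00  8.96339532e-02 -9.10622738e+01] ['pixels', 'mtx', 'eye', 'orientation']
[[-9.77356979e-04  9.55771571e-01  2.94108397e-01  7.39072849e-02]
 [ 9.99999133e-01  6.74679096e-04  1.13059347e-03  1.35570339e-03]
 [ 8.82160306e-04  2.94109247e-01 -9.55771402e-01 -1.42945798e-01]
 [ 0.00000000e+00  0.00000000e+00  0.00000000e+00  1.00000000e+00]] [[308.08928925   0.         260.01054842]
 [  0.         308.08928925 188.34278133]
 [  0.           0.           1.        ]] ['pixels', 'mtx', 'T_tool_cam']
```

View pics/top0.png

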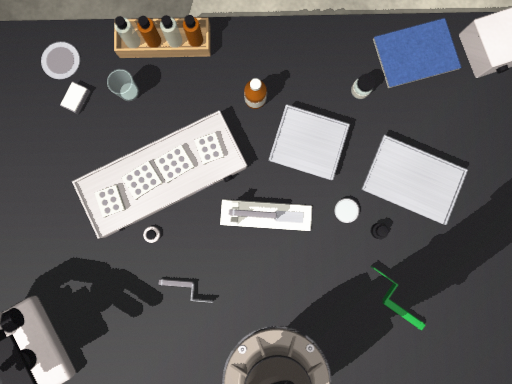

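View pics/scene0.png

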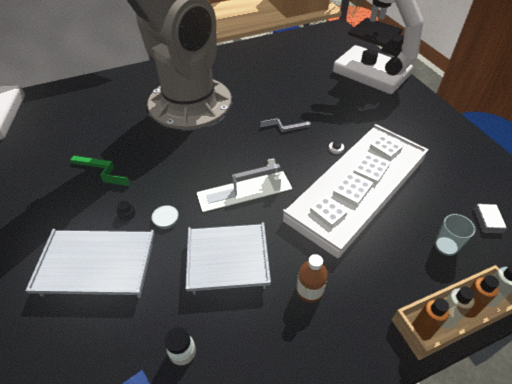

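```bash
cat > h.py <<'E'
import numpy as np, cv2
from scipy.spatial.transform import Rotation as R
from cell import observe, read_camera
def rot(o): return R.from_euler('xyz',o,degrees=True).as_matrix()
def tcp():
    s=observe(); T=np.eye(4); T[:3,:3]=rot(s["tool_rot"]); T[:3,3]=s["position"]; return T
def cam(name,save=None):
    T=tcp(); c=read_camera(name)
    if name=="wrist":
        W=T@c["T_tool_cam"]; c["Rm"],c["eye"]=W[:3,:3],W[:3,3]
    else: c["Rm"]=rot(c["orientation"])
    if save: cv2.imwrite(save,c["pixels"][:,:,::-1])
    return c
def ray(c,px,z):
    px=np.atleast_2d(np.float64(px)); K=c["mtx"]
    d=np.c_[(px[:,0]-K[0,2])/K[0,0],-(px[:,1]-K[1,2])/K[1,1],-np.ones(len(px))]@c["Rm"].T
    return c["eye"]+d*((z-c["eye"][2])/d[:,2])[:,None]
def proj(c,P):
    p=(np.atleast_2d(P)-c["eye"])@c["Rm"]; K=c["mtx"]
    return np.c_[K[0,0]*p[:,0]/-p[:,2]+K[0,2],K[1,1]*p[:,1]/p[:,2]+K[1,2]]
E
python3 - <<'E'
from h import *
c=cam("top")
g=cv2.cvtColor(c["pixels"],cv2.COLOR_RGB2GRAY)
m=(g>105).astype(np.uint8)
cs,_=cv2.findContours(m,cv2.RETR_EXTERNAL,cv2.CHAIN_APPROX_NONE)
for k in cs:
    if cv2.contourArea(k)<60: continue
    b=cv2.boxPoints(cv2.minAreaRect(k)); 
    ctr=b.mean(0)
    for z in (.006,.047):
        w=ray(c,b,z)[:,:2]; e=w[1]-w[0]; f=w[2]-w[1]
        print(ctr.round(),z,"ctr",w.mean(0).round(4),"L",np.linalg.norm(e).round(3),np.degrees(np.arctan2(e[1],e[0])).round(1),np.linalg.norm(f).round(3),np.degrees(np.arctan2(f[1],f[0])).round(1))
I=c["pixels"][:,:,::-1]
a=cv2.resize(I[105:245,65:255],None,fx=4,fy=4,interpolation=cv2.INTER_CUBIC)
cv2.imwrite("pics/warm.png",a)
b=cv2.resize(I[190:310,150:320],None,fx=4,fy=4,interpolation=cv2.INTER_CUBIC)
cv2.imwrite("pics/rest.png",b)
E
```

```text
[276. 356.] 0.006 ctr [0.068  0.0002] L 0.137 -0.7 0.288 -91.0
[276. 356.] 0.047 ctr [0.0807 0.0022] L 0.133 -0.7 0.278 -91.0
[413. 320.] 0.006 ctr [ 0.1558 -0.3734] L 0.019 -38.4 0.064 -126.6
[413. 320.] 0.047 ctr [ 0.1654 -0.358 ] L 0.019 -38.4 0.062 -126.6
[ 34. 346.] 0.006 ctr [0.1075 0.6481] L 0.106 -62.7 0.246 -150.3
[ 34. 346.] 0.047 ctr [0.1188 0.6268] L 0.102 -62.7 0.237 -150.3
[186. 289.] 0.006 ctr [0.2497 0.238 ] L 0.044 -27.1 0.156 -117.1
[186. 289.] 0.047 ctr [0.2559 0.2314] L 0.043 -27.1 0.151 -117.1
[151. 234.] 0.006 ctr [0.4    0.3348] L 0.044 -91.1 0.044 -179.9
[151. 234.] 0.047 ctr [0.4008 0.3247] L 0.043 -91.1 0.042 -179.9
[266. 215.] 0.006 ctr [0.4468 0.0182] L 0.072 -4.5 0.253 -94.9
[266. 215.] 0.047 ctr [0.4459 0.0196] L 0.069 -4.5 0.244 -94.9
[346. 210.] 0.006 ctr [ 0.456  -0.2038] L 0.066 -91.1 0.066 177.6
[346. 210.] 0.047 ctr [ 0.4547 -0.1944] L 0.064 -91.1 0.064 177.6
[415. 180.] 0.006 ctr [ 0.5368 -0.3979] L 0.171 -24.9 0.256 -114.4
[415. 180.] 0.047 ctr [ 0.5326 -0.3816] L 0.165 -24.9 0.247 -114.4
[159. 175.] 0.006 ctr [0.5655 0.3128] L 0.464 -64.6 0.186 
[... 534 characters left out ...]
.047 ctr [ 0.7805 -0.2428] L 0.043 -39.3 0.052 -130.5
[254.  88.] 0.006 ctr [0.8065 0.0451] L 0.061 -27.0 0.038 -118.3
[254.  88.] 0.047 ctr [0.7927 0.0455] L 0.059 -27.0 0.037 -118.3
[123.  84.] 0.006 ctr [0.8259 0.4159] L 0.072 -32.8 0.099 -125.1
[123.  84.] 0.047 ctr [0.8114 0.4029] L 0.07 -32.8 0.096 -125.1
[60. 60.] 0.006 ctr [0.8994 0.5965] L 0.109 -43.8 0.109 -135.9
[60. 60.] 0.047 ctr [0.8822 0.577 ] L 0.105 -43.8 0.106 -135.9
[416.  53.] 0.006 ctr [ 0.9011 -0.4215] L 0.222 -75.4 0.154 -168.7
[416.  53.] 0.047 ctr [ 0.8838 -0.4044] L 0.214 -75.4 0.149 -168.7
[256.  38.] 0.006 ctr [0.9531 0.0359] L 1.476 -91.1 0.229 175.7
[256.  38.] 0.047 ctr [0.934  0.0366] L 1.423 -91.1 0.221 175.7
```

View pics/warm.png

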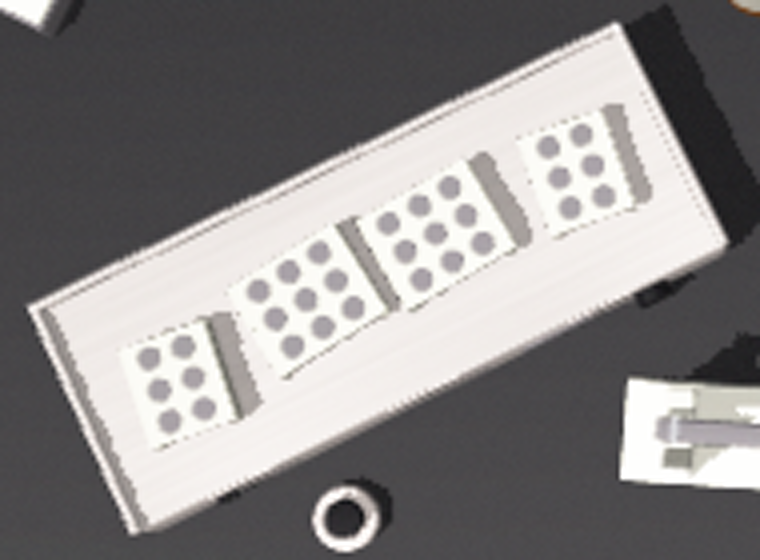

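View pics/rest.png

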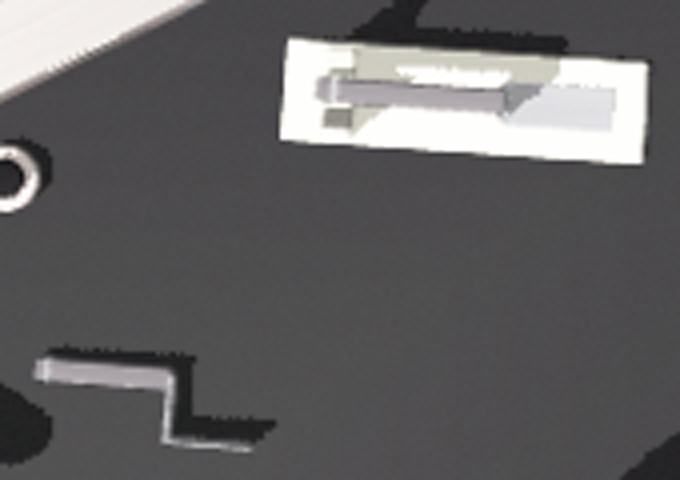

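```bash
cat > plates.py <<'E'
from h import *
def plates(c,z=.058,roi=None):
    """spot plates from their grey dots on the white slab: centre, yaw, dots"""
    g=cv2.cvtColor(c["pixels"],cv2.COLOR_RGB2GRAY)
    up=cv2.resize(g,None,fx=4,fy=4,interpolation=cv2.INTER_CUBIC)
    m=((up<205)&(up>110)).astype(np.uint8)
    n,l,s,ce=cv2.connectedComponentsWithStats(m,connectivity=4)
    P=[]
    for i in range(1,n):
        if 250<s[i,4]<900 and max(s[i,2],s[i,3])<34 and min(s[i,2],s[i,3])>14:
            p=(ce[i]+.5)/4-.5
            if roi is None or (roi[0]<p[0]<roi[2] and roi[1]<p[1]<roi[3]): P.append(p)
    return np.array(P)
E
python3 - <<'E'
from plates import *
c=cam("top"); P=plates(c,roi=(65,105,255,245)); print(len(P))
W=ray(c,P,.058)[:,:2]
from scipy.cluster.hierarchy import fcluster,linkage
lab=fcluster(linkage(W,'single'),.027,'distance')
for k in set(lab):
    w=W[lab==k]; p=P[lab==k]
    r=cv2.minAreaRect((w*1000).astype(np.float32)); b=cv2.boxPoints(r)/1000
    e=[b[1]-b[0],b[2]-b[1]]
    print(k,len(w),p.mean(0).round(1),w.mean(0).round(4),b.mean(0).round(4),[(np.linalg.norm(v).round(4),np.degrees(np.arctan2(v[1],v[0])).round(1)) for v in e])
# warmer outline at z=.047 from crop corners
q=np.array([[28,305],[617,23],[727,242],[133,532]])/4+[65,105]
w=ray(c,q,.047)[:,:2]; print("warmer",w.round(3),w.mean(0))
# button: triangulate top/scene
s=cam("scene")
def blob(c,roi,lo):
    g=cv2.cvtColor(c["pixels"],cv2.COLOR_RGB2GRAY).astype(int); x0,y0,x1,y1=roi; sub=g[y0:y1,x0:x1]
    m=(sub>lo).astype(np.uint8); cs,h=cv2.findContours(m,cv2.RETR_CCOMP,cv2.CHAIN_APPROX_NONE)
    for k,hh in zip(cs,h[0]):
        if cv2.contourArea(k)>8: M=cv2.moments(k); print("blob",(M['m10']/M['m00']+x0,M['m01']/M['m00']+y0),cv2.contourArea(k),"hole" if hh[3]>=0 else "outer")
blob(c,(138,222,166,248),140); blob(s,(325,138,350,156),140)
for z in (.03,.04,.05): print(z,ray(c,[151.2,234.2],z)[0].round(4))
cv2.imwrite("pics/btn.png",cv2.resize(s["pixels"][110:210,160:360,::-1],None,fx=4,fy=4,interpolation=cv2.INTER_CUBIC))
E
```

```text
30
1 6 [208.6 147.4] [0.6282 0.1688] [0.6283 0.1688] [(np.float32(0.0238), np.float32(-71.1)), (np.float32(0.0443), np.float32(18.9))]
2 6 [108.7 200.5] [0.4911 0.4342] [0.4911 0.4341] [(np.float32(0.0238), np.float32(-71.1)), (np.float32(0.0442), np.float32(18.9))]
3 9 [173.5 162.9] [0.5883 0.2627] [0.5883 0.2628] [(np.float32(0.047), np.float32(-60.0)), (np.float32(0.044), np.float32(30.0))]
4 9 [141.  179.4] [0.5455 0.349 ] [0.5456 0.349 ] [(np.float32(0.0473), np.float32(-58.4)), (np.float32(0.044), np.float32(31.6))]
warmer [[0.545 0.537]
 [0.731 0.14 ]
 [0.579 0.068]
 [0.393 0.464]] [0.5620199  0.30231857]
blob (150.9018018018018, 234.4) 185.0 outer
blob (150.58638743455498, 234.19197207678883) 95.5 hole
blob (347.0, 153.0) 18.0 outer
blob (335.77131782945736, 147.30620155038758) 43.0 outer
0.03 [0.3999 0.3283 0.03  ]
0.04 [0.4    0.3259 0.04  ]
0.05 [0.4002 0.3235 0.05  ]
```

View pics/btn.png

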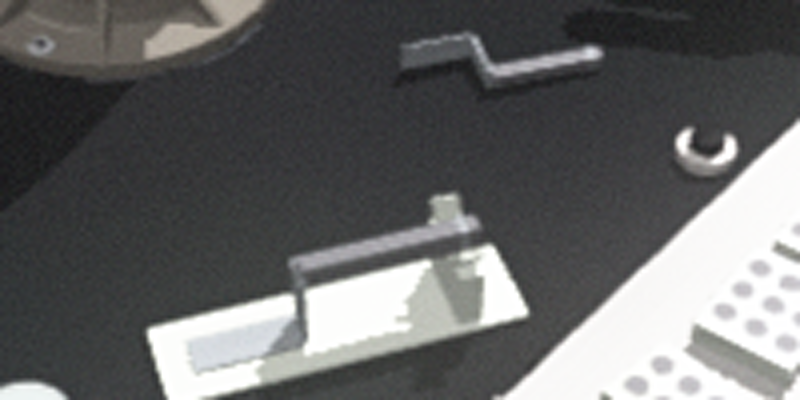

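```bash
python3 - <<'E'
from plates import *
c=cam("top"); s=cam("scene")
def tri(a,b):
    A=ray(c,a,0)[0]; B=ray(s,b,0)[0]; u=c["eye"]-A; v=s["eye"]-B; u/=np.linalg.norm(u); v/=np.linalg.norm(v)
    t=np.linalg.lstsq(np.c_[u,-v],B-A,rcond=None)[0]; return (A+u*t[0]+B+v*t[1])/2, np.linalg.norm(A+u*t[0]-B-v*t[1])
print("button",tri([150.7,234.2],[337,145.8]))
f=lambda p:np.array(p)/4+[150,190]; g=lambda p:np.array(p)/4+[160,110]
# handle: rear & front (top face middle); blade tip
h=ray(c,[f([320,88]),f([507,98])],.071); print("handle",h.round(4),"len",np.linalg.norm(h[1]-h[0]),"yaw",np.degrees(np.arctan2(*(h[1]-h[0])[1::-1])),"mid",h.mean(0))
b=ray(c,[f([615,88]),f([612,132])],.0085); print("bladetip",b.round(4),np.linalg.norm(b[1]-b[0]))
r=ray(c,[f([288,38]),f([649,63]),f([643,164]),f([281,141])],.006)[:,:2]; print("rest",r.round(4),r.mean(0))
e=r[1]-r[0]+r[2]-r[3]; print(np.degrees(np.arctan2(e[1],e[0])))
# shapes: stands top outline at z=.047
G=cv2.cvtColor(c["pixels"],cv2.COLOR_RGB2GRAY)
for roi in ((265,95,355,185),(355,130,475,230)):
    x0,y0,x1,y1=roi; m=(G[y0:y1,x0:x1]>105).astype(np.uint8)
    k=max(cv2.findContours(m,cv2.RETR_EXTERNAL,cv2.CHAIN_APPROX_NONE)[0],key=cv2.contourArea)
    bp=cv2.boxPoints(cv2.minAreaRect(k))+[x0,y0]; w=ray(c,bp,.043)[:,:2]; print("stand",w.round(3),w.mean(0).round(4)); 
a=cv2.resize(c["pixels"][95:230,262:475,::-1],None,fx=3.5,fy=3.5,interpolation=cv2.INTER_CUBIC); cv2.imwrite("pics/stands.png",a)
E
```

```text
button (array([0.39992362, 0.3347932 , 0.01244026]), np.float64(0.001715280294648044))
handle [[ 0.4543  0.1132  0.071 ]
 [ 0.4456 -0.0084  0.071 ]] len 0.12189936205760056 yaw -94.12080280202797 mid [0.44995488 0.05241834 0.071     ]
bladetip [[ 0.4525 -0.0866  0.0085]
 [ 0.4223 -0.0837  0.0085]] 0.030291808120538607
rest [[ 0.4913  0.1384]
 [ 0.4694 -0.1109]
 [ 0.4    -0.1046]
 [ 0.4204  0.1441]] [0.44526236 0.01671643]
-94.85655942936599
stand [[ 0.593  0.012]
 [ 0.749 -0.041]
 [ 0.689 -0.216]
 [ 0.534 -0.162]] [ 0.6413 -0.1019]
stand [[ 0.509 -0.236]
 [ 0.659 -0.306]
 [ 0.556 -0.531]
 [ 0.409 -0.459]] [ 0.5332 -0.3829]
```

View pics/stands.png

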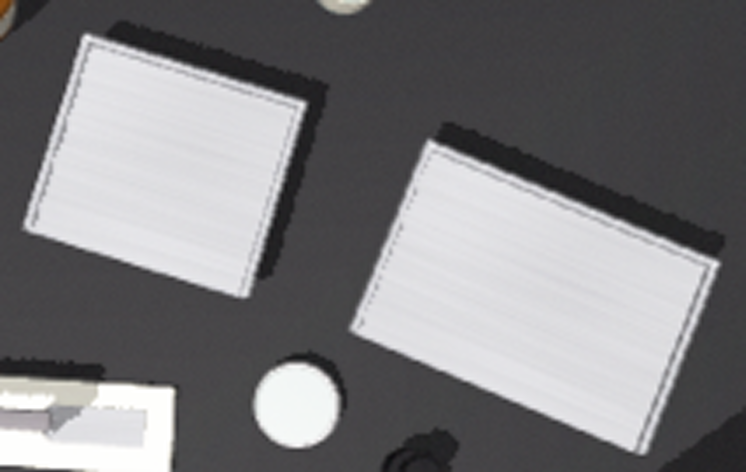

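```bash
cat > d.py <<'E'
# python3 d.py x y z yaw [x y z yaw ...] : tool-frame delta from measured pose to each target (tool down)
from h import *; import sys
T=tcp(); s=observe(); a=np.float64(sys.argv[1:]).reshape(-1,4)
print("t",round(s["t"],2),"pos",s["position"].round(4),"rot",s["tool_rot"].round(2),"op",round(s["opening"],3),"F",s["wrist_force"].round(2),"q7",s["q"][6].round(1))
for x,y,z,w in a:
    D=T[:3,:3].T@(np.array([x,y,z])-T[:3,3]); r=R.from_matrix(T[:3,:3].T@rot([180,0,w])).as_rotvec(degrees=True)
    print(D.round(4).tolist(),r.round(1).tolist())
E
python3 d.py .5 -.4 .25 50 .55 -.1 .25 85
```

```text
t 0.4 pos [ 0.1812 -0.6502  0.2312] rot [-179.99   -0.     15.57] op 1.0 F [-0.81 -0.91 -0.76] q7 -3.8
[0.3743, -0.1554, -0.0187] [-0.0, -0.0, -34.4]
[0.503, -0.431, -0.0187] [-0.0, -0.0, -69.4]
```

>>> play_rows(series=[0,0.04,-0.016,-0.002,0,0,-4,0,0.08,-0.032,-0.004,0,0,-8,0,0.118,-0.048,-0.006,0,0,-12,0,0.156,-0.064,-0.008,0,0,-16,0,0.19,-0.08,-0.01,0,0,-20,0,0.225,-0.1,-0.012,0,0,-24,0,0.26,-0.12,-0.014,0,0,-28,0,0.29,-0.14,-0.016,0,0,-32,0,0.32,-0.16,-0.018,0,0,-36,0,0.345,-0.18,-0.018,0,0,-40])

```text
t: 1.23
position: [0.467, -0.3822, 0.2498]
tool_rot: [180.0, -0.0, 55.8]
wrist_force: [0.5, 0.7, -0.5]
opening: -0.0
```

```bash
python3 d.py .55 -.1 .25 80 .5 .15 .2 100 .4 .332 .1 130
```

```text
t 1.23 pos [ 0.467  -0.3822  0.2498] rot [ 1.7995e+02 -3.0000e-02  5.5830e+01] op -0.0 F [ 0.54  0.69 -0.51] q7 -4.4
[0.2801, -0.0899, -0.0001] [0.1, -0.0, -24.2]
[0.4588, -0.2717, 0.0498] [0.1, -0.0, -44.2]
[0.5532, -0.4567, 0.1497] [0.1, 0.0, -74.2]
```

>>> play_rows(series=[0,0.04,-0.012,0,0,0,-5,0,0.08,-0.025,0,0,0,-10,0,0.12,-0.038,0,0,0,-15,0,0.16,-0.05,0,0,0,-20,0,0.195,-0.065,0.01,0,0,-25,0,0.23,-0.085,0.02,0,0,-30,0,0.265,-0.105,0.03,0,0,-35,0,0.3,-0.125,0.03,0,0,-40,0,0.33,-0.145,0.03,0,0,-45,0,0.36,-0.17,0.03,0,0,-50])

```text
t: 2.07
position: [0.5287, 0.0127, 0.2198]
tool_rot: [179.9, 0.0, 106.1]
wrist_force: [1.8, -0.6, -0.3]
opening: 0.002
```

```bash
python3 d.py .5 .2 .2 115 .4 .332 .09 125 
```

```text
t 2.07 pos [0.5287 0.0127 0.2198] rot [1.7993e+02 2.0000e-02 1.0606e+02] op 0.002 F [ 1.77 -0.6  -0.31] q7 -0.3
[0.1879, 0.0242, 0.0198] [0.1, 0.0, -8.9]
[0.3425, -0.0355, 0.1297] [0.1, 0.0, -18.9]
```

>>> play_rows(series=[0,0.04,0.005,0.005,0,0,-2,0,0.08,0.009,0.01,0,0,-4,0,0.12,0.01,0.02,0,0,-7,0,0.16,0.01,0.03,0,0,-10,0,0.2,0.004,0.045,0,0,-13,0,0.24,-0.005,0.065,0,0,-16,0,0.28,-0.018,0.09,0,0,-19,0,0.315,-0.028,0.11,0,0,-19,0,0.342,-0.036,0.13,0,0,-19,0,0.342,-0.036,0.13,0,0,-19])

```text
t: 2.9
position: [0.3947, 0.3356, 0.087]
tool_rot: [-179.9, -0.1, 125.5]
wrist_force: [-2.5, 0.4, -0.0]
opening: 0.002
```

```bash
python3 - <<'E'
from h import *
c=cam("wrist","pics/w1.png")
for z in (.012,.02,.03): print(proj(c,[.4,.333,z]).round(1))
E
python3 d.py .4 .332 .05 125
```

```text
[[266.  204.4]]
[[266.1 208.2]]
[[266.4 213.3]]
t 2.95 pos [0.3961 0.3343 0.0878] rot [-1.7990e+02 -5.0000e-02  1.2541e+02] op 0.007 F [-1.29  0.34 -0.21] q7 -32.3
[-0.0042, 0.002, 0.0377] [-0.1, -0.1, 0.4]
```

View pics/w1.png

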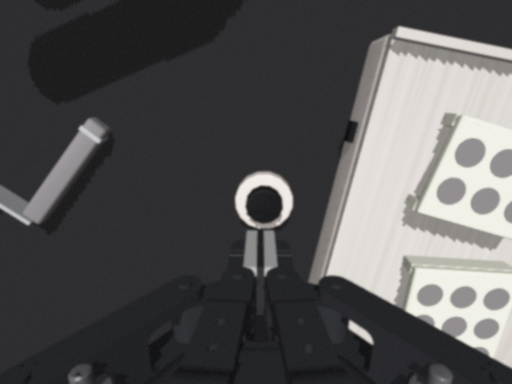

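>>> play_rows(series=[0,-0.004,0.002,0.02,0,0,0,0,-0.004,0.002,0.04,0,0,0,0,-0.004,0.002,0.05,0,0,0,0,-0.004,0.002,0.056,0,0,0,0,-0.004,0.002,0.058,0,0,0,0,-0.004,0.002,0.058,0,0,0])

```text
t: 3.45
position: [0.4003, 0.3319, 0.0301]
tool_rot: [-179.9, -0.0, 125.4]
wrist_force: [-0.3, 0.6, -0.2]
opening: 0.001
```

```bash
python3 d.py .4 .332 .025 125
```

```text
t 3.45 pos [0.4003 0.3319 0.0301] rot [-1.7991e+02 -5.0000e-02  1.2538e+02] op 0.001 F [-0.33  0.58 -0.19] q7 -36.4
[0.0002, -0.0002, 0.0051] [-0.1, -0.0, 0.4]
```

>>> play_rows(series=[0,0,0,0.002,0,0,0,0,0,0,0.004,0,0,0,0,0,0,0.006,0,0,0,0,0,0,0.008,0,0,0,0,0,0,0.009,0,0,0,0,0,0,0.009,0,0,0])

```text
t: 3.95
position: [0.4004, 0.332, 0.021]
tool_rot: [-179.9, -0.0, 125.4]
wrist_force: [1.2, -0.4, 2.5]
opening: -0.002
```

>>> play_rows(series=[0,0,0,0.001,0,0,0,0,0,0,0.002,0,0,0,0,0,0,0.003,0,0,0,0,0,0,0.003,0,0,0,0,0,0,0.003,0,0,0])

```text
t: 4.37
position: [0.4004, 0.332, 0.018]
tool_rot: [-179.9, -0.0, 125.4]
wrist_force: [1.3, -1.2, 3.1]
opening: -0.001
```

>>> play_rows(series=[0,0,0,0.001,0,0,0,0,0,0,0.002,0,0,0,0,0,0,0.003,0,0,0,0,0,0,0.004,0,0,0,0,0,0,0.004,0,0,0,0,0,0,0.004,0,0,0])

```text
t: 4.87
position: [0.4006, 0.3321, 0.0153]
tool_rot: [-180.0, 0.0, 125.4]
wrist_force: [-8.1, -8.4, 39.6]
opening: -0.002
```

>>> play_rows(series=[0,0,0,0,0,0,0,0,0,0,-0.04,0,0,0,0,0,0,-0.08,0,0,0,0.06,0,0,-0.12,0,0,0,0.06,0,0,-0.145,0,0,0])

```text
t: 5.28
position: [0.4008, 0.3331, 0.1637]
tool_rot: [179.9, 0.0, 125.4]
wrist_force: [1.6, 0.6, 0.4]
opening: 0.268
```

```bash
python3 d.py .48 .2 .16 105 .4475 .0355 .12 85.4
```

```text
t 5.28 pos [0.4008 0.3331 0.1637] rot [179.9    0.   125.41] op 0.268 F [1.64 0.57 0.38] q7 -26.6
[-0.1544, -0.0126, 0.0036] [0.1, -0.0, 20.4]
[-0.2696, -0.1345, 0.0434] [0.1, -0.0, 40.0]
```

>>> play_rows(series=[0.06,-0.035,-0.005,0,0,0,4,0.06,-0.07,-0.01,0,0,0,8,0.06,-0.105,-0.02,0,0,0,12,0.06,-0.135,-0.035,0.01,0,0,16,0.06,-0.165,-0.055,0.015,0,0,22,0.06,-0.195,-0.075,0.02,0,0,28,0.06,-0.225,-0.1,0.03,0,0,34,0.06,-0.25,-0.12,0.04,0,0,40,0.06,-0.27,-0.134,0.043,0,0,40,0.06,-0.27,-0.134,0.043,0,0,40])

```text
t: 6.12
position: [0.447, 0.0306, 0.1193]
tool_rot: [-180.0, 0.0, 85.1]
wrist_force: [0.3, -0.5, -1.2]
opening: 0.702
```

```bash
python3 - <<'E'
from h import *
c=cam("wrist"); I=c["pixels"].copy()
u=lambda a:np.array([np.cos(np.radians(a)),np.sin(np.radians(a))])
for d in (-.08,0,.04):
    p=np.r_[np.array([.4475,.0355])+d*u(-94.6),.071]; q=proj(c,p)[0]; print(q.round(1)); cv2.circle(I,tuple(int(v) for v in q),3,(255,0,0),1)
cv2.imwrite("pics/w2.png",I[:,:,::-1])
E
python3 d.py .4475 .0355 .043 85.4
```

```text
[260.5  72.9]
[261.2 202.4]
[261.5 256.5]
t 6.17 pos [0.4476 0.033  0.1199] rot [ 1.7998e+02 -2.0000e-02  8.5200e+01] op 0.702 F [0.27 0.53 0.4 ] q7 -26.7
[0.0024, -0.0004, 0.0769] [0.0, -0.0, -0.2]
```

View pics/w2.png

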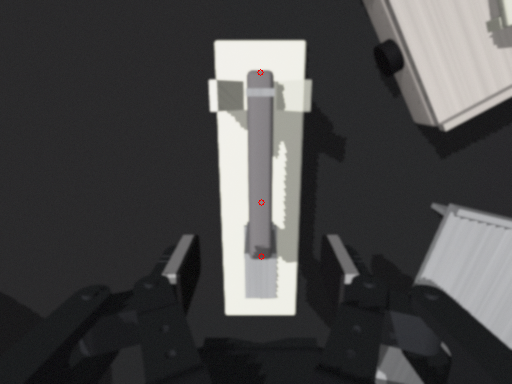

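>>> play_rows(series=[0.06,0.002,0,0.03,0,0,0,0.06,0.002,0,0.055,0,0,0,0.06,0.002,0,0.07,0,0,0,0.06,0.002,0,0.077,0,0,0,0.06,0.002,0,0.077,0,0,0,0,0.002,0,0.077,0,0,0,0,0.002,0,0.077,0,0,0,0,0.002,0,0.077,0,0,0,0,0.002,0,0.077,0,0,0,0,0.002,0,0.077,0,0,0])

```text
t: 7.0
position: [0.4484, 0.0351, 0.0438]
tool_rot: [179.9, -0.0, 85.2]
wrist_force: [-2.5, 0.2, 9.0]
opening: 0.176
```

>>> play_rows(series=[0,0,0,0,0,0,0,0,0,0,0,0,0,0,0,0,0,0,0,0,0,0,0,0,0,0,0,0,0,0,0,0,0,0,0])

```text
t: 7.42
position: [0.4484, 0.035, 0.0439]
tool_rot: [179.9, -0.0, 85.2]
wrist_force: [-0.6, -0.4, 2.1]
opening: 0.176
```

>>> play_rows(series=[0,0,0,-0.02,0,0,0,0,0,0,-0.045,0,0,0,0,0,0,-0.07,0,0,0,0,0,0,-0.095,0,0,0,0,0,0,-0.116,0,0,0,0,0,0,-0.116,0,0,0])

```text
t: 7.92
position: [0.45, 0.0353, 0.1634]
tool_rot: [179.6, -0.0, 85.2]
wrist_force: [1.4, 0.1, -0.3]
opening: 0.179
```

>>> play_rows(series=[0,0,0,0,0,0,-6,0,0.005,0,0,0,0,-12,0,0.01,0,0,0,0,-18,0,0.015,-0.002,0,0,0,-24,0,0.02,-0.004,0,0,0,-30,0,0.03,-0.005,0,0,0,-36,0,0.04,-0.006,0,0,0,-42,0,0.05,-0.007,0,0,0,-48,0,0.06,-0.008,0,0,0,-54,0,0.07,-0.01,0,0,0,-60])

```text
t: 8.75
position: [0.4457, 0.1063, 0.1629]
tool_rot: [179.8, 0.3, 145.5]
wrist_force: [0.9, -0.8, -0.5]
opening: 0.18
```

```bash
python3 d.py .4628 .1121 .16 198.9  .4628 .1121 .082 198.9
python3 - <<'E'
from h import *
c=cam("scene","pics/s2.png")
E
```

```text
t 8.75 pos [0.4457 0.1063 0.1629] rot [179.78   0.31 145.47] op 0.18 F [ 0.93 -0.82 -0.45] q7 23.6
[-0.0108, 0.0144, 0.003] [0.1, 0.4, -53.4]
[-0.0104, 0.0141, 0.081] [0.1, 0.4, -53.4]
```

View pics/s2.png

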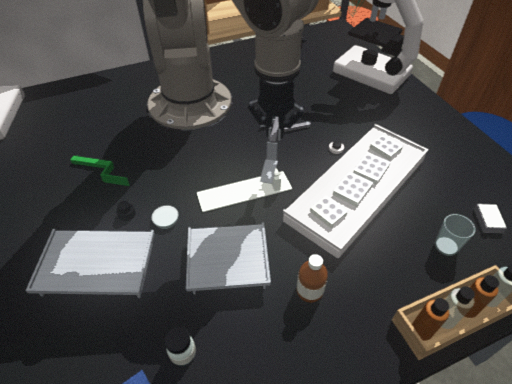

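>>> play_rows(series=[0,-0.001,0.002,0,0,0,-6,0,-0.002,0.004,0,0,0,-12,0,-0.004,0.006,0,0,0,-18,0,-0.006,0.008,0,0,0,-24,0,-0.007,0.01,0.003,0,0,-30,0,-0.008,0.012,0.003,0,0,-36,0,-0.01,0.014,0.003,0,0,-42,0,-0.011,0.014,0.003,0,0,-48,0,-0.011,0.014,0.003,0,0,-53.4,0,-0.011,0.014,0.003,0,0.4,-53.4])

```text
t: 9.63
position: [0.462, 0.1133, 0.1597]
tool_rot: [179.9, -0.0, -160.4]
wrist_force: [0.5, -0.1, -1.0]
opening: 0.179
```

```bash
cat > chk.py <<'E'
from plates import *
from scipy.cluster.hierarchy import fcluster,linkage
c=cam("top"); P=plates(c); W=ray(c,P,.058)[:,:2]
lab=fcluster(linkage(W,'single'),.027,'distance')
for k in set(lab):
    w=W[lab==k]
    if len(w)<4: continue
    r=cv2.minAreaRect((w*1000).astype(np.float32)); b=cv2.boxPoints(r)/1000; e=[b[1]-b[0],b[2]-b[1]]
    print(len(w),P[lab==k].mean(0).round(),b.mean(0).round(4),[(round(float(np.linalg.norm(v)),3),round(float(np.degrees(np.arctan2(v[1],v[0]))),1)) for v in e])
E
python3 chk.py; python3 d.py .4628 .1121 .082 198.9
```

```text
5 [207. 146.] [0.6285 0.1688] [(0.024, -70.9), (0.044, 19.1)]
6 [109. 200.] [0.4912 0.4341] [(0.024, -71.2), (0.044, 18.8)]
9 [174. 163.] [0.5883 0.2628] [(0.047, -60.0), (0.044, 30.0)]
9 [141. 179.] [0.5456 0.3489] [(0.047, -58.3), (0.044, 31.7)]
t 9.68 pos [0.4623 0.1133 0.1598] rot [ 1.7986e+02 -4.0000e-02 -1.6075e+02] op 0.178 F [-0.42  0.46 -0.35] q7 72.4
[-0.0001, -0.0015, 0.0778] [0.1, -0.0, 0.3]
```

>>> play_rows(series=[0,0,-0.0015,0.02,0,0,0.3,0,0,-0.0015,0.045,0,0,0.3,0,0,-0.0015,0.065,0,0,0.3,0,0,-0.0015,0.078,0,0,0.3,0,0,-0.0015,0.078,0,0,0.3,0,0,-0.0015,0.078,0,0,0.3])

```text
t: 10.18
position: [0.4623, 0.1122, 0.0815]
tool_rot: [179.8, -0.1, -161.2]
wrist_force: [0.4, -0.3, -0.5]
opening: 0.178
```

```bash
python3 - <<'E'
from h import *
c=cam("top"); I=c["pixels"]; g=tcp(); gx=g[:3,3]; f=-g[:3,0]
for d in (.047,.123): print(proj(c,gx*[1,1,0]+f*d*[1,1,0]+[0,0,.0465]).round(1))
cv2.imwrite("pics/t3.png",cv2.resize(I[110:250,130:290,::-1],None,fx=4,fy=4,interpolation=cv2.INTER_CUBIC))
E
python3 d.py .4628 .1121 .082 198.9 .5479 .1413 .082 198.9
```

```text
[[224.9 192.6]]
[[215.4 166.1]]
t 10.23 pos [0.4628 0.1123 0.0822] rot [ 1.7985e+02 -4.0000e-02 -1.6117e+02] op 0.174 F [ 0.97  0.13 -0.96] q7 64.7
[0.0001, -0.0002, 0.0002] [0.1, -0.0, -0.1]
[-0.0899, -0.0, 0.0001] [0.1, -0.0, -0.1]
```

View pics/t3.png

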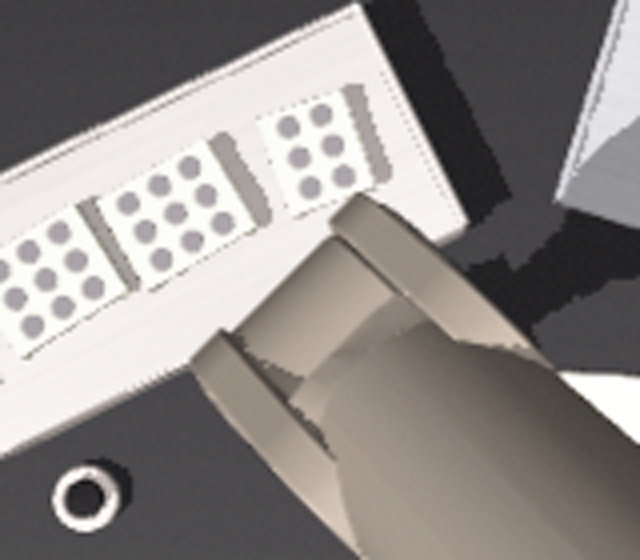

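>>> play_rows(series=[0,-0.01,0,0,0,0,0,0,-0.02,0,0,0,0,0,0,-0.03,0,0,0,0,0,0,-0.04,0,0,0,0,0,0,-0.05,0,0,0,0,0,0,-0.05,0,0,0,0,0])

```text
t: 10.73
position: [0.5123, 0.1294, 0.0823]
tool_rot: [179.8, 0.0, -161.2]
wrist_force: [-0.1, 0.1, -1.0]
opening: 0.175
```

```bash
python3 - <<'E'
from h import *
c=cam("wrist","pics/w3.png")
E
python3 d.py .5479 .1413 .082 198.9
```

```text
t 10.78 pos [0.5111 0.1291 0.0821] rot [ 1.7981e+02 -2.0000e-02 -1.6117e+02] op 0.176 F [-0.24  0.3  -1.18] q7 64.1
[-0.0388, -0.0003, 0.0001] [0.2, -0.0, -0.1]
```

View pics/w3.png

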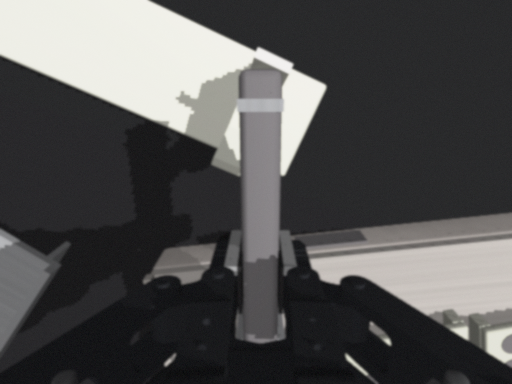

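>>> play_rows(series=[0,-0.01,0,0,0,0,0,0,-0.02,0,0,0,0,0,0,-0.03,0,0,0,0,0,0,-0.038,0,0,0,0,0,0,-0.038,0,0,0,0,0,0,-0.038,0,0,0,0,0])

```text
t: 11.28
position: [0.5471, 0.1416, 0.0819]
tool_rot: [179.8, -0.0, -161.2]
wrist_force: [-0.4, -0.4, -0.5]
opening: 0.176
```

>>> play_rows(series=[0,0,0,-0.003,0,0,0,0,0,0,-0.006,0,0,0,0,0,0,-0.009,0,0,0,0,0,0,-0.013,0,0,0,0,0,0,-0.018,0,0,0,0,0,0,-0.024,0,0,0,0,0,0,-0.03,0,0,0,0,0,0,-0.036,0,0,0,0,0,0,-0.04,0,0,0,0,0,0,-0.04,0,0,0])

```text
t: 12.12
position: [0.5477, 0.1416, 0.1229]
tool_rot: [179.8, 0.0, -161.2]
wrist_force: [0.7, -0.1, -1.8]
opening: 0.173
```

```bash
python3 - <<'E'
from h import *
c=cam("scene"); cv2.imwrite("pics/s4.png",cv2.resize(c["pixels"][60:260,230:450,::-1],None,fx=3,fy=3,interpolation=cv2.INTER_CUBIC))
E
python3 chk.py
python3 d.py .55 .14 .18 198.9
```

```text
6 [109. 200.] [0.4912 0.434 ] [(0.024, -71.2), (0.044, 18.8)]
9 [141. 179.] [0.5457 0.3488] [(0.047, -58.3), (0.044, 31.7)]
t 12.22 pos [0.5473 0.1414 0.122 ] rot [ 1.7979e+02 -3.0000e-02 -1.6118e+02] op 0.174 F [-0.13 -0.16 -1.76] q7 66.6
[-0.0021, -0.002, -0.058] [0.2, -0.0, -0.1]
```

View pics/s4.png

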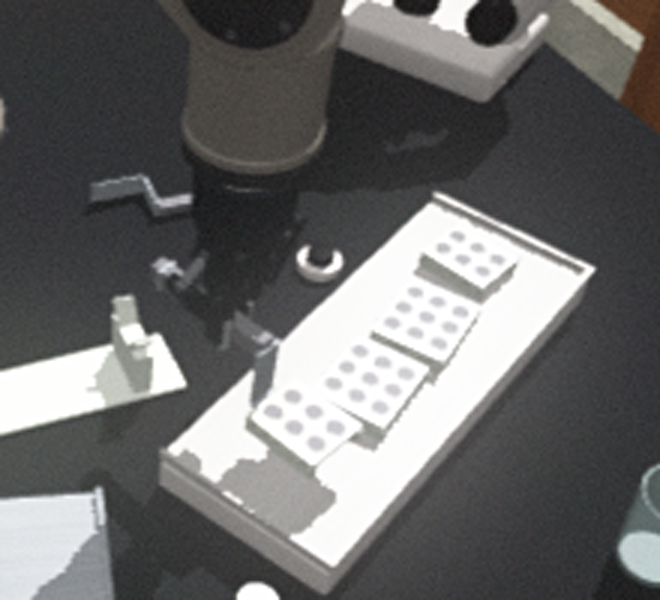

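```bash
python3 d.py .546 -.1167 .16 161.2
```

```text
t 12.22 pos [0.5473 0.1414 0.122 ] rot [ 1.7979e+02 -3.0000e-02 -1.6118e+02] op 0.174 F [-0.13 -0.16 -1.76] q7 66.6
[0.0845, -0.2437, -0.0389] [0.2, -0.1, 37.6]
```

>>> play_rows(series=[0,0,0,-0.01,0,0,0,0,0,-0.003,-0.02,0,0,0,0,0.003,-0.01,-0.03,0,0,1,0,0.008,-0.02,-0.037,0,0,3,0,0.014,-0.035,-0.039,0,0,5.5,0,0.02,-0.052,-0.039,0,0,8,0,0.026,-0.069,-0.039,0,0,10.5,0,0.032,-0.086,-0.039,0,0,13,0,0.038,-0.103,-0.039,0,0,15.5,0,0.043,-0.12,-0.039,0,0,18])

```text
t: 13.05
position: [0.545, 0.0114, 0.1604]
tool_rot: [179.8, -0.1, -179.5]
wrist_force: [0.5, 0.4, -1.7]
opening: 0.174
```

```bash
python3 d.py .546 -.1167 .16 161.2
```

```text
t 13.05 pos [0.545  0.0114 0.1604] rot [ 1.7983e+02 -1.1000e-01 -1.7948e+02] op 0.174 F [ 0.54  0.38 -1.7 ] q7 66.8
[0.0002, -0.1281, 0.0001] [0.1, -0.1, 19.3]
```

>>> play_rows(series=[0,0,-0.012,0,0,0,2,0,0,-0.027,0,0,0,4,0,0,-0.044,0,0,0,6.5,0,0,-0.061,0,0,0,9,0,0,-0.078,0,0,0,11.5,0,0,-0.094,0,0,0,14,0,0,-0.108,0,0,0,16,0,0,-0.119,0,0,0,18,0,0,-0.126,0,0,0,19.3,0,0,-0.128,0,0,0,19.3])

```text
t: 13.88
position: [0.5461, -0.1179, 0.16]
tool_rot: [179.9, -0.2, 161.0]
wrist_force: [0.2, -0.6, -2.4]
opening: 0.176
```

>>> play_rows(series=[0,0,0,0.006,0,0,0,0,0,0,0.016,0,0,0,0,0,0,0.028,0,0,0,0,0,0,0.04,0,0,0,0,0,0,0.05,0,0,0,0,0,0,0.056,0,0,0,0,0,0,0.06,0,0,0,0,0,0,0.06,0,0,0])

```text
t: 14.55
position: [0.5457, -0.1174, 0.099]
tool_rot: [179.9, -0.2, 161.1]
wrist_force: [-0.8, 0.8, -0.9]
opening: 0.173
```

```bash
python3 d.py .546 -.1167 .082 161.2; python3 chk.py
```

```text
t 14.55 pos [ 0.5457 -0.1174  0.099 ] rot [179.88  -0.24 161.06] op 0.173 F [-0.76  0.8  -0.85] q7 59.9
[-0.0002, 0.0007, 0.017] [0.1, -0.2, -0.1]
6 [109. 201.] [0.4911 0.4342] [(0.024, -71.0), (0.044, 19.0)]
9 [173. 163.] [0.5883 0.2628] [(0.047, -60.0), (0.044, 30.0)]
9 [141. 179.] [0.5456 0.349 ] [(0.047, -58.4), (0.044, 31.6)]
```

>>> play_rows(series=[0,0,0,0.004,0,0,0,0,0,0,0.008,0,0,0,0,0,0,0.012,0,0,0,0,0,0,0.015,0,0,0,0,0,0,0.017,0,0,0,0,0,0,0.017,0,0,0,0,0.006,0,0.017,0,0,0,0,0.015,0,0.017,0,0,0,0,0.025,0,0.017,0,0,0,0,0.035,0,0.017,0,0,0])

```text
t: 15.43
position: [0.5115, -0.1056, 0.0828]
tool_rot: [179.9, -0.2, 161.1]
wrist_force: [0.6, 0.1, -1.7]
opening: 0.174
```

>>> play_rows(series=[0,0.012,0,0,0,0,0,0,0.025,0,0,0,0,0,0,0.04,0,0,0,0,0,0,0.055,0,0,0,0,0,0,0.065,0,0,0,0,0,0,0.065,0,-0.03,0,0,0,0,0.065,0,-0.06,0,0,0,0,0.065,0,-0.085,0,0,0,0,0.065,0,-0.085,0,0,0])

```text
t: 16.18
position: [0.452, -0.0848, 0.1723]
tool_rot: [179.9, 0.2, 161.1]
wrist_force: [1.3, -0.2, -1.0]
opening: 0.175
```

```bash
python3 d.py .4367 .1752 .165 210; python3 chk.py; python3 -c "
from h import *
c=cam('top','pics/t5.png')"
```

```text
t 16.18 pos [ 0.452  -0.0848  0.1723] rot [1.7990e+02 1.6000e-01 1.6106e+02] op 0.175 F [ 1.34 -0.2  -0.98] q7 64.9
[0.0989, 0.241, 0.0075] [0.0, 0.2, -48.9]
6 [109. 201.] [0.4911 0.4342] [(0.024, -71.1), (0.044, 18.9)]
9 [173. 163.] [0.5883 0.2628] [(0.047, -60.0), (0.044, 30.0)]
9 [141. 179.] [0.5456 0.349 ] [(0.047, -58.5), (0.044, 31.5)]
5 [326. 144.] [ 0.6281 -0.1455] [(0.044, -18.9), (0.024, 71.1)]
```

View pics/t5.png

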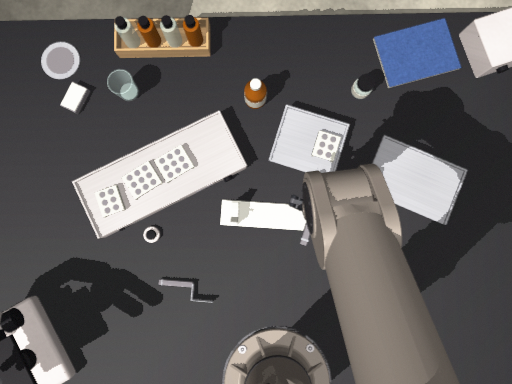

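>>> play_rows(series=[0,0.008,0.02,0,0,0,-4,0,0.02,0.046,0,0,0,-9,0,0.032,0.076,0,0,0,-15,0,0.044,0.106,0,0,0,-21,0,0.056,0.136,0,0,0,-27,0,0.068,0.165,0,0,0,-33,0,0.079,0.192,0.002,0,0,-39,0,0.09,0.217,0.005,0,0,-45,0,0.099,0.241,0.007,0,0,-48.9,0,0.099,0.241,0.007,0,0,-48.9])

```text
t: 17.12
position: [0.4334, 0.1795, 0.161]
tool_rot: [179.7, -0.0, -149.5]
wrist_force: [0.3, -0.1, -0.3]
opening: 0.174
```

```bash
python3 chk.py;python3 d.py .4367 .1753 .082 210
```

```text
6 [109. 201.] [0.4912 0.4342] [(0.024, -71.1), (0.044, 18.9)]
9 [141. 179.] [0.5456 0.3489] [(0.047, -58.4), (0.044, 31.6)]
6 [175. 159.] [0.6039 0.2592] [(0.032, -13.0), (0.064, 77.0)]
t 17.17 pos [0.4336 0.1773 0.1608] rot [ 1.7978e+02 -7.0000e-02 -1.4977e+02] op 0.173 F [-0.3  -1.41 -1.21] q7 73.9
[-0.0018, -0.0036, 0.0788] [0.2, -0.1, 0.2]
```

>>> play_rows(series=[0,-0.002,-0.0036,0.015,0,0,0.2,0,-0.002,-0.0036,0.035,0,0,0.2,0,-0.002,-0.0036,0.055,0,0,0.2,0,-0.002,-0.0036,0.07,0,0,0.2,0,-0.002,-0.0036,0.079,0,0,0.2,0,-0.002,-0.0036,0.079,0,0,0.2,0,-0.002,-0.0036,0.079,0,0,0.2])

```text
t: 17.75
position: [0.4365, 0.1751, 0.0816]
tool_rot: [179.8, -0.1, -150.0]
wrist_force: [0.2, 0.0, -0.6]
opening: 0.177
```

```bash
python3 d.py .5147 .2203 .082 210
```

```text
t 17.75 pos [0.4365 0.1751 0.0816] rot [ 1.7976e+02 -1.4000e-01 -1.4999e+02] op 0.177 F [ 0.16  0.02 -0.57] q7 65.9
[-0.0903, 0.0001, -0.0007] [0.2, -0.1, 0.0]
```

>>> play_rows(series=[0,-0.01,0,0,0,0,0,0,-0.02,0,0,0,0,0,0,-0.03,0,0,0,0,0,0,-0.042,0,0,0,0,0,0,-0.054,0,0,0,0,0,0,-0.066,0,0,0,0,0,0,-0.078,0,0,0,0,0,0,-0.088,0,0,0,0,0,0,-0.09,0,0,0,0,0,0,-0.09,0,0,0,0,0])

```text
t: 18.58
position: [0.515, 0.2207, 0.0814]
tool_rot: [179.7, -0.1, -150.0]
wrist_force: [-0.6, 0.0, -0.5]
opening: 0.177
```

>>> play_rows(series=[0,0,0,-0.003,0,0,0,0,0,0,-0.006,0,0,0,0,0,0,-0.009,0,0,0,0,0,0,-0.014,0,0,0,0,0,0,-0.022,0,0,0,0,0,0,-0.034,0,0,0,0,0,0,-0.048,0,0,0,0,0,0,-0.062,0,0,0,0,0,0,-0.074,0,0,0,0,0,0,-0.078,0,0,0])

```text
t: 19.42
position: [0.5162, 0.2209, 0.1621]
tool_rot: [179.8, 0.0, -150.0]
wrist_force: [-1.0, 0.9, -1.2]
opening: 0.175
```

```bash
python3 chk.py; python3 d.py .545 .0 .165 180 .4849 -.3943 .165 155
```

```text
5 [108. 202.] [0.4913 0.4342] [(0.024, -70.7), (0.044, 19.3)]
6 [326. 145.] [ 0.6281 -0.1458] [(0.044, -18.5), (0.024, 71.5)]
t 19.47 pos [0.5162 0.2208 0.1617] rot [ 1.7977e+02  4.0000e-02 -1.5001e+02] op 0.177 F [ 0.81  0.5  -2.01] q7 69.9
[0.0854, -0.2056, -0.0041] [0.2, -0.0, 30.0]
[0.3346, -0.5171, -0.0056] [0.2, -0.1, 55.0]
```

>>> play_rows(series=[0,0.003,-0.006,0,0,0,1,0,0.01,-0.02,0,0,0,3,0,0.018,-0.04,0,0,0,6,0,0.026,-0.06,0,0,0,9,0,0.035,-0.082,0,0,0,12,0,0.044,-0.104,0,0,0,15,0,0.053,-0.126,0,0,0,18,0,0.062,-0.148,0,0,0,21,0,0.072,-0.17,0,0,0,24,0,0.082,-0.19,0,0,0,27])

```text
t: 20.3
position: [0.5395, 0.0122, 0.1602]
tool_rot: [179.8, -0.1, -177.3]
wrist_force: [0.7, -0.7, -2.1]
opening: 0.18
```

```bash
python3 chk.py; python3 d.py .525 -.2 .165 165 .4329 -.397 .165 155.1
```

```text
6 [109. 200.] [0.4912 0.4341] [(0.024, -71.1), (0.044, 18.9)]
9 [141. 179.] [0.5456 0.3489] [(0.047, -58.4), (0.044, 31.6)]
t 20.35 pos [0.5397 0.0075 0.1599] rot [ 179.92   -0.18 -177.83] op 0.179 F [ 1.32 -7.06 -2.47] q7 68.8
[0.0225, -0.2068, -0.0054] [0.1, -0.2, 17.2]
[0.122, -0.4002, -0.0054] [0.0, -0.2, 27.1]
```

>>> play_rows(series=[0,0.001,-0.008,0,0,0,1,0,0.004,-0.024,-0.002,0,0,2.5,0,0.009,-0.046,-0.004,0,0,4,0,0.015,-0.07,-0.005,0,0,6,0,0.022,-0.094,-0.005,0,0,8,0,0.029,-0.118,-0.005,0,0,10,0,0.036,-0.142,-0.005,0,0,12,0,0.043,-0.163,-0.005,0,0,14,0,0.049,-0.18,-0.005,0,0,15,0,0.053,-0.19,-0.005,0,0,16])

```text
t: 21.18
position: [0.4923, -0.1872, 0.1641]
tool_rot: [-180.0, -0.3, 165.9]
wrist_force: [-0.2, 0.8, -2.2]
opening: 0.173
```

```bash
python3 d.py .4329 -.397 .165 155.1
```

```text
t 21.18 pos [ 0.4923 -0.1872  0.1641] rot [-180.     -0.26  165.89] op 0.173 F [-0.2   0.76 -2.2 ] q7 77.5
[0.0065, -0.218, -0.0008] [-0.0, -0.3, 10.8]
```

>>> play_rows(series=[0,0,-0.01,0,0,0,0.5,0,0.001,-0.028,0,0,0,1.5,0,0.002,-0.052,0,0,0,3,0,0.003,-0.08,0,0,0,4.5,0,0.004,-0.108,0,0,0,6,0,0.005,-0.136,0,0,0,7.5,0,0.006,-0.164,0,0,0,9,0,0.006,-0.188,0,0,0,10,0,0.0065,-0.206,0,0,0,10.8,0,0.0065,-0.215,0,0,0,10.8])

```text
t: 22.02
position: [0.4324, -0.3966, 0.1639]
tool_rot: [-179.9, -0.3, 154.9]
wrist_force: [-0.5, 0.7, -2.0]
opening: 0.173
```

```bash
python3 d.py .4329 -.397 .1 155.1
```

```text
t 22.02 pos [ 0.4324 -0.3966  0.1639] rot [-179.93   -0.28  154.91] op 0.173 F [-0.53  0.73 -1.98] q7 89.9
[-0.0009, -0.0001, 0.0639] [-0.1, -0.3, -0.2]
```

>>> play_rows(series=[0,0,0,0.006,0,0,0,0,0,0,0.016,0,0,0,0,0,0,0.028,0,0,0,0,0,0,0.041,0,0,0,0,0,0,0.053,0,0,0,0,0,0,0.063,0,0,0,0,0,0,0.07,0,0,0,0,0,0,0.075,0,0,0,0,0,0,0.079,0,0,0,0,0,0,0.082,0,0,0])

```text
t: 22.85
position: [0.4322, -0.3966, 0.0817]
tool_rot: [-179.9, -0.3, 154.9]
wrist_force: [0.7, -0.5, -1.6]
opening: 0.173
```

>>> play_rows(series=[0,0,0,0,0,0,0,0,0.006,0,0,0,0,0,0,0.015,0,0,0,0,0,0,0.027,0,0,0,0,0,0,0.04,0,0,0,0,0,0,0.055,0,0,0,0,0,0,0.07,0,0,0,0,0,0,0.085,0,0,0,0,0,0,0.097,0,0,0,0,0,0,0.1,0,0,0,0,0])

```text
t: 23.68
position: [0.3393, -0.3535, 0.0824]
tool_rot: [-179.9, -0.3, 154.9]
wrist_force: [-0.7, 0.5, -0.4]
opening: 0.174
```

>>> play_rows(series=[0,0,0,-0.025,0,0,0,0,0,0,-0.055,0,0,0,0,0,0,-0.083,0,0,0,0,0,0,-0.083,0,0,0])

```text
t: 24.02
position: [0.3419, -0.3552, 0.1704]
tool_rot: [-179.7, 0.1, 154.9]
wrist_force: [1.7, -0.9, -0.6]
opening: 0.174
```

```bash
python3 chk.py; python3 d.py .45 -.1 .165 180 .3964 .2573 .165 211.6
```

```text
9 [141. 179.] [0.5456 0.349 ] [(0.047, -58.5), (0.044, 31.5)]
6 [109. 201.] [0.4911 0.4342] [(0.024, -71.0), (0.044, 19.0)]
6 [326. 145.] [ 0.6281 -0.1455] [(0.044, -18.8), (0.024, 71.2)]
7 [436. 186.] [ 0.508 -0.437] [(0.044, -26.3), (0.047, 63.7)]
t 24.07 pos [ 0.3411 -0.3548  0.1681] rot [-1.7975e+02 -3.0000e-02  1.5485e+02] op 0.177 F [-0.3   0.54 -1.45] q7 94.9
[0.0098, 0.277, 0.0019] [-0.2, -0.1, -25.2]
[0.2101, 0.5776, 0.0007] [-0.2, -0.2, -56.8]
```

>>> play_rows(series=[0,0,0.02,0,0,0,-2,0,0,0.05,0,0,0,-5,0,-0.002,0.085,0,0,0,-8,0,-0.004,0.12,0,0,0,-11,0,-0.004,0.155,0,0,0,-14,0,-0.003,0.19,0,0,0,-17,0,0,0.225,0,0,0,-20,0,0.004,0.258,0,0,0,-23,0,0.012,0.288,0,0,0,-26,0,0.02,0.312,0,0,0,-29])

```text
t: 24.9
position: [0.4557, -0.061, 0.166]
tool_rot: [-179.9, -0.2, -175.9]
wrist_force: [0.4, 0.0, -1.0]
opening: 0.173
```

```bash
python3 d.py .455 .08 .165 195  .3964 .2573 .165 211.6
```

```text
t 24.9 pos [ 0.4557 -0.061   0.166 ] rot [-1.7985e+02 -1.6000e-01 -1.7588e+02] op 0.173 F [ 0.37  0.03 -1.01] q7 81.9
[-0.0094, 0.1407, 0.0006] [-0.1, -0.2, -10.9]
[0.0363, 0.3218, 0.0003] [-0.1, -0.2, -27.5]
```

>>> play_rows(series=[0,-0.002,0.02,0,0,0,-2,0,-0.005,0.055,0,0,0,-4.5,0,-0.008,0.093,0,0,0,-7.5,0,-0.009,0.131,0,0,0,-10.5,0,-0.006,0.169,0,0,0,-13.5,0,0.001,0.207,0,0,0,-17,0,0.012,0.245,0,0,0,-20.5,0,0.023,0.28,0,0,0,-24,0,0.032,0.308,0,0,0,-27.5,0,0.036,0.32,0,0,0,-27.5])

```text
t: 25.73
position: [0.3943, 0.2595, 0.1648]
tool_rot: [179.9, -0.2, -147.9]
wrist_force: [-0.6, -0.9, -1.7]
opening: 0.177
```

```bash
python3 chk.py;python3 d.py .3964 .2573 .082 211.6
```

```text
9 [141. 179.] [0.5456 0.3489] [(0.047, -58.4), (0.044, 31.6)]
t 25.78 pos [0.394  0.2602 0.1649] rot [ 179.92   -0.19 -147.98] op 0.177 F [-1.91  1.71 -1.36] q7 62.7
[-0.0007, -0.0038, 0.0829] [0.1, -0.2, 0.4]
```

>>> play_rows(series=[0,0,-0.004,0.015,0,0,0.4,0,0,-0.004,0.035,0,0,0.4,0,0,-0.004,0.055,0,0,0.4,0,0,-0.004,0.072,0,0.2,0.4,0,0,-0.004,0.082,0,0.2,0.4,0,0,-0.004,0.083,0,0.2,0.4,0,0,-0.004,0.083,0,0.2,0.4])

```text
t: 26.37
position: [0.3953, 0.2568, 0.0816]
tool_rot: [179.9, -0.5, -148.4]
wrist_force: [-0.0, 0.4, -0.7]
opening: 0.174
```

```bash
python3 chk.py;python3 d.py .4732 .3045 .082 211.6; python3 -c "
from h import *
s=cam('scene'); t=cam('top')
a=cv2.resize(s['pixels'][:,:,::-1],(400,300)); b=cv2.resize(t['pixels'][:,:,::-1],(400,300)); cv2.imwrite('pics/st6.png',np.hstack([a,b]))"
```

```text
5 [107. 199.] [0.4909 0.4343] [(0.024, -71.8), (0.044, 18.2)]
9 [141. 179.] [0.5456 0.3489] [(0.047, -58.4), (0.044, 31.6)]
t 26.42 pos [0.3958 0.257  0.0822] rot [ 179.9    -0.39 -148.37] op 0.178 F [-0.25 -0.58 -1.74] q7 54.4
[-0.0908, -0.0002, -0.0004] [0.1, -0.4, 0.0]
```

View pics/st6.png

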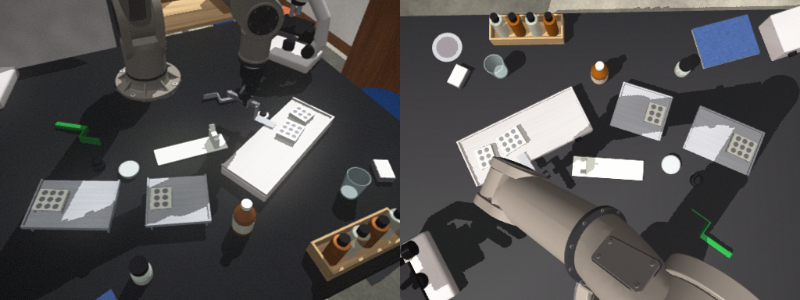

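>>> play_rows(series=[0,-0.01,0,0,0,-0.4,0,0,-0.02,0,0,0,-0.4,0,0,-0.03,0,0,0,-0.4,0,0,-0.042,0,0,0,-0.4,0,0,-0.054,0,0,0,-0.4,0,0,-0.066,0,0,0,-0.4,0,0,-0.078,0,0,0,-0.4,0,0,-0.088,0,0,0,-0.4,0,0,-0.0905,0,0,0,-0.4,0,0,-0.0905,0,0,0,-0.4,0])

```text
t: 27.35
position: [0.4739, 0.3051, 0.0821]
tool_rot: [179.9, 0.1, -148.4]
wrist_force: [-0.0, -0.6, -1.3]
opening: 0.173
```

>>> play_rows(series=[0,0,0,-0.003,0,0,0,0,0,0,-0.006,0,0,0,0,0,0,-0.009,0,0,0,0,0,0,-0.014,0,0,0,0,0,0,-0.022,0,0,0,0,0,0,-0.034,0,0,0,0,0,0,-0.048,0,0,0,0,0,0,-0.062,0,0,0,0,0,0,-0.074,0,0,0,0,0,0,-0.08,0,0,0])

```text
t: 28.18
position: [0.4745, 0.3054, 0.1646]
tool_rot: [179.9, 0.2, -148.4]
wrist_force: [0.3, 0.3, -1.8]
opening: 0.176
```

```bash
python3 chk.py; python3 d.py .53 .13 .165 195 .545 .0 .165 182
```

```text
4 [325. 149.] [ 0.6177 -0.142 ] [(0.022, -18.8), (0.024, 71.2)]
t 28.23 pos [0.4747 0.3055 0.1647] rot [ 179.91    0.24 -148.42] op 0.177 F [ 0.48  0.16 -0.5 ] q7 60.2
[0.0448, -0.1784, -0.0007] [0.1, 0.2, 16.6]
[0.1001, -0.297, -0.0011] [0.1, 0.2, 29.6]
```

>>> play_rows(series=[0,0.002,-0.008,0,0,0,1,0,0.006,-0.024,0,0,0,2.5,0,0.011,-0.046,0,0,0,5,0,0.017,-0.07,0,0,0,7.5,0,0.024,-0.096,0,0,0,10,0,0.031,-0.122,0,0,0,12.5,0,0.039,-0.148,0,0,0,15,0,0.046,-0.17,0,0,0,17,0,0.052,-0.186,0,0,0,18.5,0,0.055,-0.194,0,0,0,19])

```text
t: 29.07
position: [0.5296, 0.108, 0.1635]
tool_rot: [179.9, 0.1, -167.7]
wrist_force: [0.9, 0.2, -1.9]
opening: 0.174
```

```bash
python3 chk.py; python3 d.py .53 -.1 .165 170 .4793 -.2972 .165 155.1
```

```text
6 [109. 200.] [0.4912 0.4341] [(0.024, -71.1), (0.044, 18.9)]
6 [326. 145.] [ 0.6281 -0.1456] [(0.044, -18.8), (0.024, 71.2)]
4 [432. 183.] [ 0.5216 -0.4205] [(0.05, -54.2), (0.021, 35.8)]
t 29.12 pos [0.5297 0.1076 0.1636] rot [ 1.7990e+02  1.3000e-01 -1.6772e+02] op 0.177 F [ 1.04 -2.63 -1.58] q7 65.7
[0.0439, -0.2029, -0.0019] [0.1, 0.1, 22.3]
[0.1354, -0.3848, -0.0024] [0.1, 0.1, 37.2]
```

>>> play_rows(series=[0,0.002,-0.008,0,0,0,1,0,0.006,-0.026,0,0,0,3,0,0.011,-0.05,0,0,0,6,0,0.017,-0.076,0,0,0,9,0,0.023,-0.102,0,0,0,12,0,0.029,-0.128,0,0,0,15,0,0.035,-0.154,0,0,0,18,0,0.041,-0.176,0,0,0,20.5,0,0.046,-0.192,0,0,0,22.5,0,0.049,-0.2,0,0,0,23.5])

```text
t: 29.95
position: [0.524, -0.1, 0.1629]
tool_rot: [179.9, 0.1, 168.6]
wrist_force: [0.0, -0.6, -1.9]
opening: 0.177
```

```bash
python3 d.py .4793 -.2972 .165 155.1
```

```text
t 29.95 pos [ 0.524  -0.1     0.1629] rot [1.7988e+02 6.0000e-02 1.6858e+02] op 0.177 F [ 0.04 -0.56 -1.94] q7 68.1
[0.0048, -0.2022, -0.0026] [0.1, 0.0, 13.5]
```

>>> play_rows(series=[0,0,-0.008,0,0,0,0.5,0,0.001,-0.026,0,0,0,2,0,0.002,-0.05,0,0,0,4,0,0.003,-0.076,0,0,0,6,0,0.004,-0.102,0,0,0,8,0,0.005,-0.128,0,0,0,10,0,0.005,-0.154,0,0,0,11.5,0,0.005,-0.176,0,0,0,13,0,0.005,-0.193,0,0,0,13.5,0,0.005,-0.202,0,0,0,13.5])

```text
t: 30.78
position: [0.4787, -0.2987, 0.1623]
tool_rot: [179.9, 0.0, 155.0]
wrist_force: [-0.5, -0.1, -1.7]
opening: 0.17
```

```bash
python3 d.py .4793 -.2972 .082 155.1
```

```text
t 30.78 pos [ 0.4787 -0.2987  0.1623] rot [1.7988e+02 2.0000e-02 1.5501e+02] op 0.17 F [-0.53 -0.1  -1.66] q7 77.9
[0.0001, 0.0014, 0.0803] [0.1, 0.0, -0.1]
```

>>> play_rows(series=[0,0,0.001,0.006,0,0,0,0,0,0.001,0.016,0,0,0,0,0,0.001,0.028,0,0,0,0,0,0.001,0.041,0,0,0,0,0,0.001,0.053,0,0,0,0,0,0.001,0.062,0,0,0,0,0,0.001,0.069,0,0,0,0,0,0.001,0.074,0,0,0,0,0,0.001,0.078,0,0,0,0,0,0.001,0.08,0,0,0])

```text
t: 31.62
position: [0.4794, -0.2975, 0.0819]
tool_rot: [179.9, 0.0, 155.0]
wrist_force: [0.1, -0.8, -0.9]
opening: 0.174
```

>>> play_rows(series=[0,0,0,0,0,0,0,0,0.006,0,0,0,0,0,0,0.015,0,0,0,0,0,0,0.027,0,0,0,0,0,0,0.04,0,0,0,0,0,0,0.055,0,0,0,0,0,0,0.07,0,0,0,0,0,0,0.085,0,0,0,0,0,0,0.095,0,0,0,0,0,0,0.095,0,0,0,0,0])

```text
t: 32.45
position: [0.391, -0.2569, 0.0821]
tool_rot: [179.9, -0.0, 155.0]
wrist_force: [0.3, -0.5, -0.7]
opening: 0.179
```

>>> play_rows(series=[0,0,0,-0.025,0,0,0,0,0,0,-0.055,0,0,0,0,0,0,-0.083,0,0,0,0,0,0,-0.083,0,0,0])

```text
t: 32.78
position: [0.3936, -0.2582, 0.1699]
tool_rot: [-180.0, 0.4, 155.0]
wrist_force: [0.8, -2.1, -0.4]
opening: 0.177
```

```bash
python3 chk.py; python3 d.py .46 -.0 .165 180 .3255 .3775 .165 198.9
```

```text
6 [109. 201.] [0.4911 0.4342] [(0.024, -71.0), (0.044, 19.0)]
7 [395. 168.] [ 0.5574 -0.3318] [(0.044, -25.0), (0.047, 65.0)]
6 [326. 145.] [ 0.628  -0.1455] [(0.044, -18.8), (0.024, 71.2)]
t 32.83 pos [ 0.3927 -0.2581  0.1677] rot [-179.99    0.28  154.97] op 0.175 F [-0.65  0.3  -1.83] q7 81.6
[0.0482, 0.2623, 0.0025] [-0.1, 0.3, -25.0]
[0.3298, 0.5474, 0.001] [-0.1, 0.3, -43.9]
```

Placed well. Now the last plate (small, at (0.491, 0.434), yaw 19).

>>> play_rows(series=[0,0,0.02,0,0,0,-1,0,0,0.05,0,0,0,-3,0,0,0.085,0,0,0,-6,0,0,0.12,0,0,0,-9,0,0.004,0.155,0,0,0,-12,0,0.012,0.19,0,0,0,-15,0,0.024,0.225,0,0,0,-18,0,0.038,0.258,0,0,0,-22,0,0.052,0.285,0,0,0,-25,0,0.06,0.302,0,0,0,-27])

```text
t: 33.67
position: [0.4657, 0.0444, 0.1669]
tool_rot: [-179.9, 0.2, -177.7]
wrist_force: [0.7, 0.7, -1.2]
opening: 0.17
```

```bash
python3 d.py .44 .2 .165 195 .3255 .3775 .165 198.9
```

```text
t 33.67 pos [0.4657 0.0444 0.1669] rot [-179.93    0.23 -177.68] op 0.17 F [ 0.7   0.74 -1.25] q7 65.1
[0.0194, 0.1565, 0.0016] [-0.1, 0.2, -12.7]
[0.1266, 0.3384, 0.001] [-0.1, 0.2, -16.6]
```

>>> play_rows(series=[0,0.002,0.02,0,0,0,-2,0,0.006,0.055,0,0,0,-4,0,0.011,0.093,0,0,0,-7,0,0.017,0.131,0,0,0,-10,0,0.03,0.168,0,0,0,-12,0,0.048,0.203,0,0,0,-14,0,0.067,0.237,0,0,0,-15,0,0.087,0.271,0,0,0,-16,0,0.105,0.302,0,0,0,-16.6,0,0.118,0.324,0,0,0,-16.6])

```text
t: 34.5
position: [0.3324, 0.3661, 0.1655]
tool_rot: [-179.9, 0.2, -160.9]
wrist_force: [0.6, -0.4, -0.9]
opening: 0.173
```

```bash
python3 chk.py; python3 d.py  .3255 .3775 .165 198.9 .3255 .3775 .082 198.9 
```

```text
6 [109. 200.] [0.4911 0.4341] [(0.024, -71.1), (0.044, 18.9)]
t 34.55 pos [0.33   0.3695 0.166 ] rot [ 179.92    0.2  -160.74] op 0.179 F [-6.06  2.57 -1.05] q7 33.3
[0.0016, 0.009, 0.001] [0.1, 0.2, 0.4]
[0.0019, 0.0089, 0.084] [0.1, 0.2, 0.4]
```

>>> play_rows(series=[0,0.002,0.007,0.01,0,0.2,0.4,0,0.002,0.009,0.03,0,0.2,0.4,0,0.002,0.009,0.05,0,0.2,0.4,0,0.002,0.009,0.068,0,0.2,0.4,0,0.002,0.009,0.08,0,0.2,0.4,0,0.002,0.009,0.084,0,0.2,0.4,0,0.002,0.009,0.084,0,0.2,0.4])

```text
t: 35.13
position: [0.3249, 0.3773, 0.0811]
tool_rot: [179.9, -0.1, -161.1]
wrist_force: [-0.5, 0.6, -0.8]
opening: 0.176
```

```bash
python3 chk.py; python3 d.py .4107 .4066 .082 198.9 
```

```text
6 [109. 201.] [0.4912 0.4342] [(0.024, -71.0), (0.044, 19.0)]
t 35.18 pos [0.3253 0.3776 0.082 ] rot [ 1.7991e+02 -4.0000e-02 -1.6114e+02] op 0.175 F [ 0.3   0.12 -0.21] q7 24.4
[-0.0902, -0.0002, -0.0001] [0.1, -0.0, -0.0]
```

>>> play_rows(series=[0,-0.01,0,0,0,0,0,0,-0.02,0,0,0,0,0,0,-0.03,0,0,0,0,0,0,-0.042,0,0,0,0,0,0,-0.054,0,0,0,0,0,0,-0.066,0,0,0,0,0,0,-0.078,0,0,0,0,0,0,-0.088,0,0,0,0,0,0,-0.09,0,0,0,0,0,0,-0.09,0,0,0,0,0])

```text
t: 36.02
position: [0.4108, 0.407, 0.0817]
tool_rot: [179.9, -0.1, -161.2]
wrist_force: [-0.2, -0.3, -2.1]
opening: 0.173
```

>>> play_rows(series=[0,0,0,-0.003,0,0,0,0,0,0,-0.006,0,0,0,0,0,0,-0.009,0,0,0,0,0,0,-0.014,0,0,0,0,0,0,-0.022,0,0,0,0,0,0,-0.034,0,0,0,0,0,0,-0.048,0,0,0,0,0,0,-0.062,0,0,0,0,0,0,-0.074,0,0,0,0,0,0,-0.08,0,0,0])

```text
t: 36.85
position: [0.4115, 0.4074, 0.1642]
tool_rot: [179.8, 0.1, -161.2]
wrist_force: [-0.0, 0.2, -1.6]
opening: 0.176
```

```bash
python3 chk.py; python3 d.py .5 .2 .165 195 .55 .1 .165 185
```

```text
6 [ 98. 198.] [0.4977 0.4636] [(0.025, -70.8), (0.047, 19.2)]
t 36.9 pos [0.4116 0.4076 0.1644] rot [ 1.7984e+02  1.0000e-01 -1.6118e+02] op 0.175 F [ 1.38  0.87 -0.81] q7 34.8
[-0.0167, -0.225, -0.0012] [0.2, 0.1, 3.8]
[-0.0317, -0.3358, -0.0015] [0.2, 0.1, 13.8]
```

>>> play_rows(series=[0,0,-0.01,0,0,0,0,0,-0.001,-0.028,0,0,0,0.5,0,-0.003,-0.052,0,0,0,1,0,-0.005,-0.08,0,0,0,1.5,0,-0.007,-0.108,0,0,0,2,0,-0.01,-0.136,0,0,0,2.5,0,-0.012,-0.164,0,0,0,3,0,-0.014,-0.188,0,0,0,3.5,0,-0.016,-0.206,0,0,0,4,0,-0.017,-0.216,0,0,0,5])

```text
t: 37.73
position: [0.4982, 0.2052, 0.1632]
tool_rot: [179.9, 0.0, -166.4]
wrist_force: [-0.7, 0.5, -1.4]
opening: 0.178
```

```bash
python3 d.py .575 -.0315 .165 161.2; python3 chk.py
```

```text
t 37.73 pos [0.4982 0.2052 0.1632] rot [ 1.7990e+02  2.0000e-02 -1.6639e+02] op 0.178 F [-0.67  0.48 -1.44] q7 53.9
[-0.0189, -0.2481, -0.0023] [0.1, -0.0, 32.4]
9 [397. 170.] [ 0.5574 -0.332 ] [(0.044, -25.1), (0.047, 64.9)]
5 [327. 147.] [ 0.6281 -0.1456] [(0.044, -18.8), (0.024, 71.2)]
```

>>> play_rows(series=[0,0,-0.008,0,0,0,1,0,-0.001,-0.024,0,0,0,3,0,-0.002,-0.046,0,0,0,6,0,-0.004,-0.07,0,0,0,9,0,-0.006,-0.095,0,0,0,12,0,-0.008,-0.12,0,0,0,15,0,-0.01,-0.143,0,0,0,18,0,-0.012,-0.162,0,0,0,20.5,0,-0.014,-0.176,0,0,0,22.5,0,-0.015,-0.184,0,0,0,24])

```text
t: 38.62
position: [0.5565, 0.0273, 0.1627]
tool_rot: [179.9, -0.0, 169.2]
wrist_force: [0.3, 0.4, -1.7]
opening: 0.174
```

```bash
python3 d.py .575 -.0315 .165 161.2; python3 chk.py
```

```text
t 38.62 pos [0.5565 0.0273 0.1627] rot [ 1.7993e+02 -2.0000e-02  1.6919e+02] op 0.174 F [ 0.34  0.38 -1.74] q7 52.3
[-0.0292, -0.0543, -0.0024] [0.1, -0.0, 8.0]
9 [397. 170.] [ 0.5574 -0.3319] [(0.044, -25.0), (0.047, 65.0)]
6 [434. 186.] [ 0.5131 -0.4264] [(0.044, -25.8), (0.024, 64.2)]
```

>>> play_rows(series=[0,-0.004,-0.007,0,0,0,1,0,-0.01,-0.019,0,0,0,3,0,-0.018,-0.033,0,0,0,5,0,-0.025,-0.046,0,0,0,7,0,-0.029,-0.053,0,0,0,8,0,-0.029,-0.054,0,0,0,8,0,-0.029,-0.054,0.008,0,0,8,0,-0.029,-0.054,0.02,0,0,8,0,-0.029,-0.054,0.032,0,0,8,0,-0.029,-0.054,0.04,0,0,8])

```text
t: 39.5
position: [0.5741, -0.0311, 0.1205]
tool_rot: [180.0, -0.1, 161.2]
wrist_force: [-0.4, -0.2, -1.7]
opening: 0.175
```

```bash
python3 d.py .575 -.0315 .082 161.2; python3 chk.py
```

```text
t 39.5 pos [ 0.5741 -0.0311  0.1205] rot [ 1.7995e+02 -1.3000e-01  1.6116e+02] op 0.175 F [-0.4  -0.18 -1.71] q7 48.8
[-0.0011, -0.0001, 0.0385] [0.0, -0.1, -0.0]
9 [397. 170.] [ 0.5574 -0.3319] [(0.044, -25.0), (0.047, 65.0)]
6 [434. 186.] [ 0.5131 -0.4264] [(0.044, -25.9), (0.024, 64.1)]
```

>>> play_rows(series=[0,-0.001,0,0.006,0,0,0,0,-0.001,0,0.014,0,0,0,0,-0.001,0,0.022,0,0,0,0,-0.001,0,0.028,0,0,0,0,-0.001,0,0.033,0,0,0,0,-0.001,0,0.037,0,0,0,0,-0.001,0,0.0385,0,0,0,0,-0.001,0,0.0385,0,0,0])

```text
t: 40.22
position: [0.5743, -0.0314, 0.0806]
tool_rot: [180.0, -0.2, 161.2]
wrist_force: [-0.1, 0.3, -0.6]
opening: 0.176
```

>>> play_rows(series=[0,0,0,0,0,0,0,0,0.006,0,0,0,0,0,0,0.015,0,0,0,0,0,0,0.027,0,0,0,0,0,0,0.04,0,0,0,0,0,0,0.055,0,0,0,0,0,0,0.07,0,0,0,0,0,0,0.085,0,0,0,0,0,0,0.095,0,0,0,0,0,0,0.095,0,0,0,0,0])

```text
t: 41.05
position: [0.4822, -0.0003, 0.0812]
tool_rot: [-180.0, -0.3, 161.2]
wrist_force: [0.8, -0.3, -1.4]
opening: 0.178
```

>>> play_rows(series=[0,0,0,-0.025,0,0,0,0,0,0,-0.055,0,0,0,0,0,0,-0.083,0,0,0,0,0,0,-0.083,0,0,0])

```text
t: 41.38
position: [0.4852, 0.0001, 0.1689]
tool_rot: [179.9, 0.1, 161.2]
wrist_force: [1.6, 0.8, -1.4]
opening: 0.174
```

```bash
python3 chk.py; python3 d.py .4484 .035 .165 85.2
```

```text
4 [291. 133.] [ 0.6632 -0.0501] [(0.05, -46.2), (0.021, 43.8)]
9 [397. 170.] [ 0.5574 -0.332 ] [(0.044, -25.1), (0.047, 64.9)]
9 [438. 188.] [ 0.5079 -0.437 ] [(0.044, -26.1), (0.047, 63.9)]
t 41.43 pos [ 0.4844 -0.0005  0.1667] rot [1.7999e+02 3.0000e-02 1.6118e+02] op 0.177 F [-0.37 -0.07 -1.12] q7 50.3
[0.0455, 0.022, 0.0017] [0.0, 0.0, 76.0]
```

>>> play_rows(series=[0,0.003,0.002,0,0,0,5,0,0.008,0.004,0,0,0,11,0,0.013,0.006,0,0,0,18,0,0.018,0.008,0,0,0,25,0,0.023,0.01,0,0,0,32,0,0.028,0.013,0,0,0,39,0,0.033,0.016,0,0,0,46,0,0.038,0.018,0,0,0,53,0,0.042,0.02,0,0,0,60,0,0.045,0.022,0,0,0,66])

```text
t: 42.27
position: [0.4483, 0.0349, 0.1659]
tool_rot: [-180.0, 0.0, 94.8]
wrist_force: [-0.0, 0.3, -2.2]
opening: 0.175
```

```bash
python3 chk.py; python3 d.py .4484 .035 .165 85.2
```

```text
6 [293. 136.] [ 0.6557 -0.0573] [(0.044, -18.2), (0.024, 71.8)]
8 [396. 171.] [ 0.5574 -0.332 ] [(0.044, -25.1), (0.047, 64.9)]
4 [432. 190.] [ 0.5032 -0.4216] [(0.022, -26.4), (0.024, 63.6)]
t 42.32 pos [0.4481 0.0354 0.1659] rot [-1.7998e+02  1.0000e-02  9.4420e+01] op 0.181 F [-0.    1.42 -1.15] q7 -16.3
[-0.0004, 0.0003, 0.0009] [-0.0, 0.0, 9.2]
```

>>> play_rows(series=[0,0,0,0,0,0,5,0,0,0,0,0,0,9,0,0,0,0,0,0,9.2,0,0,0,0,0,0,9.2])

```text
t: 42.65
position: [0.448, 0.0353, 0.1655]
tool_rot: [-179.9, 0.0, 85.4]
wrist_force: [0.3, 0.1, -0.8]
opening: 0.174
```

```bash
python3 d.py .4484 .035 .0445 85.2; python3 -c "
from h import *
s=cam('scene'); t=cam('top')
a=cv2.resize(s['pixels'][:,:,::-1],(400,300)); b=cv2.resize(t['pixels'][:,:,::-1],(400,300)); cv2.imwrite('pics/st7.png',np.hstack([a,b]))"
```

```text
t 42.65 pos [0.448  0.0353 0.1655] rot [-1.7994e+02  2.0000e-02  8.5450e+01] op 0.174 F [ 0.25  0.08 -0.78] q7 -24.9
[-0.0002, 0.0005, 0.121] [-0.1, 0.0, 0.2]
```

View pics/st7.png

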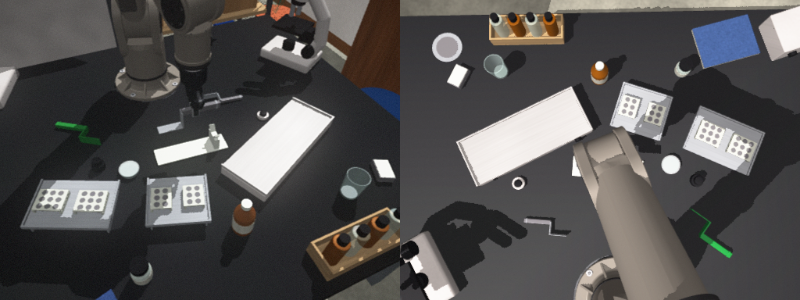

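All four plates are on their stands and the spatula is above its rest. I'll lower it in and release.

>>> play_rows(series=[0,0,0,0.02,0,0,0,0,0,0,0.045,0,0,0,0,0,0,0.07,0,0,0,0,0,0,0.09,0,0,0,0,0,0,0.103,0,0,0,0,0,0,0.111,0,0,0,0,0,0,0.116,0,0,0,0,0,0,0.119,0,0,0,0,0,0,0.121,0,0,0,0,0,0,0.121,0,0,0])

```text
t: 43.58
position: [0.4483, 0.0353, 0.0449]
tool_rot: [-180.0, 0.0, 85.4]
wrist_force: [-0.1, -0.1, -1.0]
opening: 0.177
```

>>> play_rows(series=[0.02,0,0,0,0,0,0,0.03,0,0,0,0,0,0,0.05,0,0,0,0,0,0,0.06,0,0,0,0,0,0,0.06,0,0,0,0,0,0,0.06,0,0,0,0,0,0,0.06,0,0,0,0,0,0])

```text
t: 44.17
position: [0.4483, 0.0352, 0.0449]
tool_rot: [-180.0, 0.0, 85.4]
wrist_force: [0.4, 0.4, -0.1]
opening: 0.703
```

>>> play_rows(series=[0.06,0,0,-0.01,0,0,0,0.06,0,0,-0.03,0,0,0,0.06,0,0,-0.06,0,0,0,0.06,0,0,-0.095,0,0,0,0.06,0,0,-0.13,0,0,0,0.06,0,0,-0.16,0,0,0,0.06,0,0,-0.18,0,0,0,0.06,0,0,-0.18,0,0,0])

```text
t: 44.83
position: [0.45, 0.0358, 0.2296]
tool_rot: [179.6, -0.0, 85.4]
wrist_force: [1.2, -0.7, 0.1]
opening: 0.704
```

```bash
python3 d.py .4484 .035 .2 85.2; python3 - <<'E'
from h import *
c=cam("wrist"); I=c["pixels"].copy()
u=lambda a:np.array([np.cos(np.radians(a)),np.sin(np.radians(a))])
for d in (-.08,0,.04):
    q=proj(c,np.r_[np.array([.4475,.0355])+d*u(-94.6),.071])[0]; cv2.circle(I,tuple(int(v) for v in q),3,(255,0,0),1)
s=cam("scene")
cv2.imwrite("pics/fin.png",np.hstack([cv2.resize(I[:,:,::-1],(400,300)),cv2.resize(s["pixels"][100:250,150:350,::-1],(400,300))]))
E
```

```text
t 44.83 pos [0.45   0.0358 0.2296] rot [179.65  -0.    85.44] op 0.704 F [ 1.19 -0.71  0.14] q7 -21.0
[-0.0009, -0.0017, 0.0296] [0.4, -0.0, 0.2]
```

View pics/fin.png

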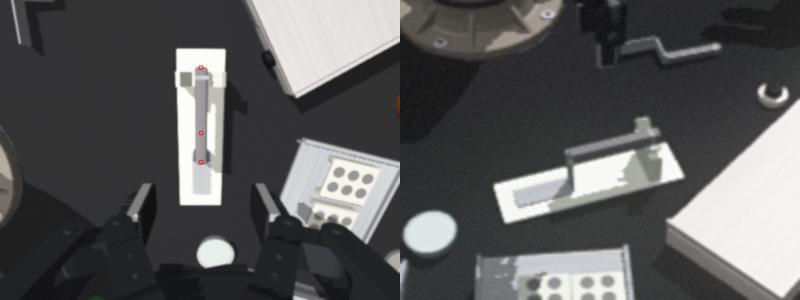

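>>> play_rows(series=[0.06,0,0,-0.02,0,0,0,0.06,0.03,0,-0.02,0,0,0,0.06,0.07,0,-0.02,0,0,0,0.06,0.11,0,-0.02,0,0,0,0.06,0.15,0,-0.02,0,0,0,0.06,0.18,0,-0.02,0,0,0,0.06,0.2,0,-0.02,0,0,0,0.06,0.2,0,-0.02,0,0,0])

```text
t: 45.6
position: [0.463, 0.2391, 0.2448]
tool_rot: [-180.0, -0.1, 85.7]
wrist_force: [-1.4, -0.1, -0.0]
opening: 0.7
```

```bash
cat >> chk.py <<'E'
    ctr=b.mean(0)
    for n,o,a in (("wide",(.5332,-.3829),-24.9),("narrow",(.641,-.1015),-18.8)):
        v=rot([0,0,a])[:2,:2].T@(ctr-np.array(o))
        if abs(v[0])<.1 and abs(v[1])<.1: print("   ",n,v.round(4))
E
python3 chk.py
```

```text
4 [311. 147.] [ 0.6251 -0.106 ] [(0.022, -18.6), (0.024, 71.4)]
    narrow [-0.0136 -0.0094]
9 [397. 170.] [ 0.5574 -0.332 ] [(0.044, -25.1), (0.047, 64.9)]
    wide [0.0005 0.0564]
```

```bash
cat > dots.py <<'E'
from h import *
import sys
def dots(c,lo=60,hi=205,thr=15):
    g=cv2.cvtColor(c["pixels"],cv2.COLOR_RGB2GRAY); up=cv2.resize(g,None,fx=4,fy=4,interpolation=cv2.INTER_CUBIC)
    m=cv2.adaptiveThreshold(up,1,cv2.ADAPTIVE_THRESH_MEAN_C,cv2.THRESH_BINARY_INV,41,thr)
    n,l,s,ce=cv2.connectedComponentsWithStats(m,connectivity=4); P=[]
    for i in range(1,n):
        if 150<s[i,4]<900 and max(s[i,2],s[i,3])<36 and min(s[i,2],s[i,3])>10 and s[i,4]>.6*s[i,2]*s[i,3]: P.append((ce[i]+.5)/4-.5)
    return np.array(P)
for cn in ("top","scene"):
    c=cam(cn); W=ray(c,dots(c),.058)[:,:2]
    for n,o,a,hx,hy in (("wide",(.5332,-.3829),-24.9,.08,.12),("narrow",(.641,-.1015),-18.8,.08,.09),("warmer",(.562,.3023),25,.085,.22)):
        V=(W-np.array(o))@rot([0,0,a])[:2,:2]
        V=V[(abs(V[:,0])<hx)&(abs(V[:,1])<hy)]; V=V[np.argsort(V[:,1])]; print(cn,n,len(V),(V*1000).round().astype(int).tolist())
E
python3 dots.py
```

```text
top wide 18 [[21, -84], [-1, -83], [-23, -83], [22, -61], [0, -60], [-22, -60], [23, -37], [0, -36], [-22, -36], [-22, 33], [1, 33], [22, 33], [-22, 56], [0, 56], [22, 56], [22, 80], [0, 80], [-22, 80]]
top narrow 12 [[-25, -21], [-3, -21], [20, -21], [-25, 2], [-3, 3], [20, 3], [21, 39], [0, 40], [-22, 40], [-23, 63], [22, 63], [0, 63]]
top warmer 0 []
scene wide 19 [[39, -88], [21, -84], [-1, -84], [-23, -83], [20, -62], [-1, -61], [-22, -60], [22, -37], [0, -36], [-22, -36], [0, 32], [-22, 32], [21, 33], [-22, 56], [21, 56], [0, 56], [-22, 79], [0, 80], [21, 80]]
scene narrow 12 [[-4, -21], [19, -21], [-25, -21], [-25, 2], [-3, 2], [20, 3], [21, 39], [-1, 40], [-23, 41], [-24, 63], [21, 63], [-1, 63]]
scene warmer 0 []
```

```bash
python3 -c "
from cell import *
print(observe()['joint_velocities'].round(2)); print(hand_in())"
```

```text
[ 1.12 -0.75  0.47  0.1  -0.02  0.15  0.12]
the job is handed in; nothing more can be done
None
```

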